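# Turn the ball rest over against the kick fence and park the peanut ball on it

## Robot

A 6-joint arm with a two-finger parallel gripper is mounted at the origin on the work surface. World frame = base frame: x ahead of the robot, y to its left, z up, the work surface at z = 0. Lengths are in m, angles in rad, forces in N, time in s.
With the tool pointing down it reaches from about 0.225 to 0.875 m from the base axis. Payload 3.4 kg.
Tool frame: the origin (TCP) lies at the very end of the fingers, on their centre line; the grasp point (between the pads) lies 19 mm behind it; z points along the fingers, y is the direction in which the jaws open and shut (so a half turn about z gives the same grasp; the last joint's range is limited). The gripper opens to 85 mm and grips with 20 to 120 N. Pads are 22 mm wide; open, the fingers measure 114 mm over their backs; the gripper's body (76 mm by 85 mm) begins 54 mm behind the grasp point. The pads swing forward as they close: fully open they stand 13 mm farther back than shut.
Start: joints at [-1.323, 0.276, 1.505, -0, 1.361, -0.121], TCP at [0.207, -0.536, 0.231] pointing down, gripper open.
Joint ranges: [-2.89, 2.89], [-0.75, 2.08], [0.22, 2.7], [-1.18, 4.32], [0.11, 2.71], [-2.7, 2.7]. Speed limits (rad/s): [2.57, 2.57, 3.14, 3.14, 3.14, 3.14].

## Interface

Orientations are given as a unit quaternion [w, x, y, z].
In Python, from rig import get_state, get_image, calibration, sign_off gives the robot as it stands. The module is installed in compiled form; this text tells all that it offers.
- The arm moves only by the tool drive_tool, never from a script. Its argument "targets" is one flat list of numbers, 7 for each row, row after row: the turn, a rotation vector about the tool's x, y, z in degrees, then the shift along the tool's x, y, z in mm, then the opening, from 0 (shut) to 1 (fully open). In form: [wx, wy, wz, tx, ty, tz, fingers, wx, wy, wz, tx, ty, tz, fingers, ...]. A call has 1 to 12 rows; each row shifts and turns the commanded pose from where the row before left it, along the tool's axes as they then stand; what a row does not reach is not made up. A row lasts 1/8 s, in which the tool goes at most 62.5 mm and 10.7 degrees, less where a joint would pass 70% of its speed; a pose out of reach is approached as far as the arm can. A call is refused whole if a number of a shift passes 62.5 or a number of a turn 10.7, either way. A call with a gripper value outside its range is refused whole. The fingers move at their own pace and stop on an object; "grip_force" is the grip in N (left out, the last holds). Time passes only in rows, so rows that do not move let the fingers close. It gives the time, the measured TCP pose, the force and the opening at its end, in the units of the state.
- get_state(): the state, without advancing time (a new reading comes with each control period).
- get_image(name): name is "side" or "top"; returns the picture (480x640x3 uint8, red, green, blue); there is no depth.
- calibration(name): a dict with "mtx" (3x3 intrinsics, pixels), "distortion" ([k1, k2, p1, p2, k3] as OpenCV has them; the pictures are not rectified), "world_to_cam" (4x4, takes a point from world to camera coordinates). Camera axes: x right, y down, z forward; pixel columns grow to the right and rows downward; lengths in m; the calibration is good to about 2 mm. A picture is of the moment at which its call begins. calibration takes no time and is no camera call.
- sign_off(): hands the job in, once; it reports no verdict.
The state is a dict: "clock": time; "qpos": joint angles; "qd": joint speeds; "effort": joint torques, N m; "position": TCP position; "ee_rot": TCP orientation; "contact_force": force on the tool from outside, world axes, zero at the start; "moment": the same for the moment, N m; "width": finger opening in m.
Only numpy, scipy, OpenCV 4.12 (cv2) and the standard library are available. Lean on these libraries where they do the work, as an engineer would, in place of code of your own. Each camera call takes 0.05 s, during which the arm holds its last target.

## Task

The ball rest is lying slot-down. Without picking it up, push it up the yellow kick fence until it stands leaning there, tip it back over so that it lies flat on the cart top with its slot upwards, and then put the blue peanut ball from the tub into the slot and let go. Leave the dumbbells, push-up handle, bottle, jar and tub where they are.

Things in the scene. Friction and masses are not known exactly. Their poses are not given: they have to be found in the camera images.
- rest: Ball rest: loose rigid board, 150 mm (own x) by 110 mm (own y), 14 mm thick, 0.2 kg. Origin: centre of its orange slotted face; own +z points out of its plain black back, which is at z = +14 mm. It starts on the cart top back up, slot down, own +x towards the fence within 0.3 rad, its leading edge 20 to 80 mm from the toe.
- fence: Fixed yellow kick fence, 260 mm wide (own y): a 4 mm plate that curves up from the cart top like a quarter pipe. Origin: middle of the toe line, where it meets the cart top; own +x points level into the fence (roughly world -y), z up. It rises at 45 degrees at the toe, steepening to 76. A board edge pushed square into it rides up. Fixed to the cart top.
- peanut_center (a point): Centre of the blue hard silicone peanut ball: two 56 mm balls joined in line, 110 mm long (own x along its length) with a 42 mm waist, 0.16 kg, loose. It starts lying level in the tub, centre 28 mm above the tub's floor.
- tub: Open clear plastic tub, 220 mm (own x) by 180 mm (own y) outside, 50 mm high, walls 4 mm, floor 4 mm, loose on the cart top; origin at the centre of its underside.
- dumbbell_a: Pink vinyl dumbbell, 184 mm long (own x), 62 mm thick, 1 kg; origin at the centre of its underside. To be left alone.
- dumbbell_b: The other pink dumbbell, alike. To be left alone.
- pushup_handle: Black push-up handle, 180 mm (own x) by 130 mm, 121 mm high; origin at the centre of its underside. To be left alone.
- water_bottle: Green water bottle, 66 mm across, 150 mm high; origin at the centre of its underside. To be left alone.
- chalk_jar: White chalk jar with a grey cap, 80 mm across, 90 mm high; origin at the centre of its underside. To be left alone.
- rest_slot (a point): Where the middle of the ball comes to lie when it is seated in the rest: 18 mm out from the slotted face (own axes as the rest's). The slot is in the middle of that face: 100 mm long (own x), 42 mm wide, 10 mm deep, narrower than the ball, so the ball sits on its edges and cannot roll.
- fence_top (a point): Middle of the fence's top edge, 97 mm high, 56 mm behind the toe (own axes as the fence's). With its foot at the toe the rest leans on this edge at about 60 degrees and stays when let go; about 38 mm of it then sticks up beyond the edge, so it can be hooked from behind. The space behind is open but for two posts below the edge, 115 mm to either side.
Not all that is in view belongs to the job. Leave any orange look-alike of the part that bears peanut_center alone.

How it is judged:
By the outcome, as a careful person would: the job done as asked, in the order asked, and still so for the second after the job is handed in, with the robot touching nothing.
It also fails if it takes over 70 s, if anything falls off the work surface, if the arm or the gripper's body presses on something with over 40 N, if the wrist force passes 120 N, or if a joint passes its speed limit or range.

## Working session

There is one attempt and no reset: what is moved stays moved. The work goes in short steps, Python scripts to look and compute and a tool call to move; the robot and the scene stay as the last step left them, time stands still between calls to the robot, and variables do not carry over. Pictures are saved under pics/ and viewed, and the job is handed in when it is done.

Besides the shell and the picture viewer there is one more tool, called after "Emit:" as name(argument=value, ...) on one line, values as JSON. drive_tool: Moves the arm, as the interface text tells. Its arguments: {"type":"object","properties":{"targets":{"type":"array"},"grip_force":{"type":"number"}},"required":["targets"]}

```bash
ls; mkdir -p pics
python3 - <<'E'
from rig import *
import cv2
for n in("side","top"):
    im=get_image(n); cv2.imwrite(f"pics/{n}0.png",im[:,:,::-1]); c=calibration(n); print(n,c["mtx"],c["distortion"],c["world_to_cam"])
print(get_state())
E
```

```text
pics
side [[551.62764251   0.         318.03387302]
 [  0.         551.62764251 234.15728161]
 [  0.           0.           1.        ]] [-0.10906009  0.          0.          0.          0.        ] [[-0.70105161 -0.7128752  -0.018319    0.39699336]
 [-0.537839    0.54543748 -0.64282748  0.30861748]
 [ 0.46824764 -0.44080257 -0.76579191  1.24232782]
 [ 0.          0.          0.          1.        ]]
top [[449.38333456   0.         323.90073294]
 [  0.         449.38333456 236.78140018]
 [  0.           0.           1.        ]] [-0.01454765  0.          0.          0.          0.        ] [[ 1.31852830e-03 -9.99989511e-01 -4.38616115e-03  3.59255285e-02]
 [-9.97463001e-01 -1.00298790e-03 -7.11797419e-02  5.29511333e-01]
 [ 7.11745960e-02  4.46888597e-03 -9.97453862e-01  1.39766241e+00]
 [ 0.00000000e+00  0.00000000e+00  0.00000000e+00  1.00000000e+00]]
{'clock': 0.1, 'qpos': array([-1.32302326e+00,  2.76527947e-01,  1.50597837e+00,  8.20455253e-06,
        1.36073095e+00, -1.20987979e-01]), 'qd': array([ 1.20498832e-03, -2.96491959e-03, -1.43542179e-03,  1.30782697e-04,
        3.37622246e-05, -1.34851888e-03]), 'effort': array([ 1.13449671e-03, -4.17699373e+01, -2.46404457e+01, -1.21904045e-04,
        5.84469584e-03,  1.40974993e-05]), 'position': array([ 0.20715329, -0.53588762,  0.23053962]), 'ee_rot': array([-8.20909340e-04,  9.83049838e-01,  1.83336684e-01, -4.80898849e-05]), 'contact_force': array([ 0.23103856, -0.85651556, -0.45976625]), 'moment': array([ 0.01313236, -0.01976327,  0.02721698]), 'width': 0.08504661232453742}
```

View pics/side0.png

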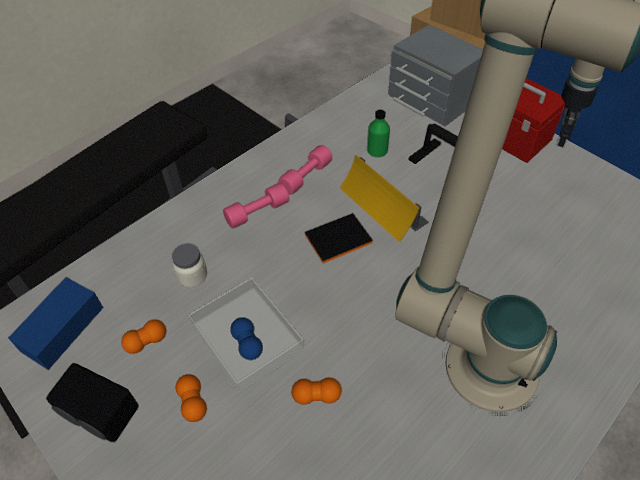

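View pics/top0.png

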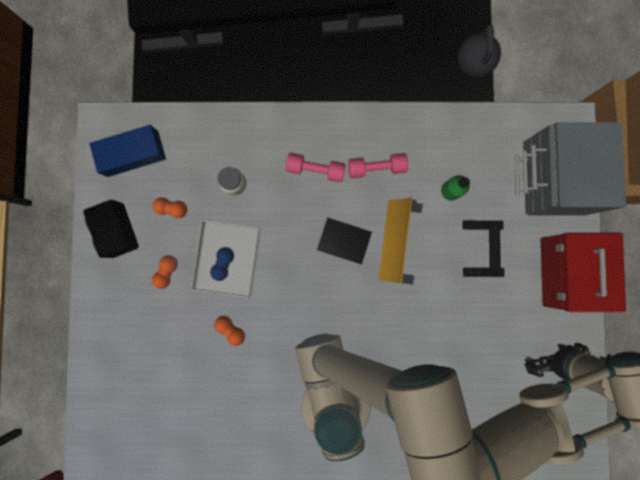

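The views show the black-backed rest at top px (345,241), the yellow fence at about (396,240), and the tub at (226,259) with the blue peanut at (222,263). The three orange peanuts at (170,208), (165,272) and (230,330) are look-alikes. Only the blue one in the tub fits. Next I measure and make a crop to confirm it.

```bash
cat > h.py <<'E'
import numpy as np,cv2
from rig import *
def ray(n,uv):
    c=calibration(n); T=c["world_to_cam"]; p=cv2.undistortPoints(np.array(uv,float).reshape(-1,1,2),c["mtx"],np.array(c["distortion"]))[:,0]
    d=np.c_[p,np.ones(len(p))]@T[:3,:3]; o=-T[:3,:3].T@T[:3,3]; return o,d
def plane(n,uv,z):
    o,d=ray(n,uv); return o+d*((z-o[2])/d[:,2])[:,None]
def proj(n,P):
    c=calibration(n); T=c["world_to_cam"]
    return cv2.projectPoints(np.array(P,float).reshape(-1,3),cv2.Rodrigues(T[:3,:3])[0],T[:3,3],c["mtx"],np.array(c["distortion"]))[0][:,0]
def tri(a,b):
    o1,d1=ray("side",[a]);o2,d2=ray("top",[b]);d1=d1[0];d2=d2[0]
    s=np.linalg.lstsq(np.c_[d1,-d2],o2-o1,rcond=None)[0]
    p,q=o1+s[0]*d1,o2+s[1]*d2; return (p+q)/2,np.linalg.norm(p-q)
def hsv(im): return cv2.cvtColor(im,cv2.COLOR_RGB2HSV)
def big(m,roi=None):
    m=m.astype(np.uint8)
    if roi: k=np.zeros_like(m);x0,y0,x1,y1=roi;k[y0:y1,x0:x1]=1;m=m*k
    c=max(cv2.findContours(m,cv2.RETR_EXTERNAL,cv2.CHAIN_APPROX_NONE)[0],key=cv2.contourArea); return c
def crop(n,im,x0,y0,x1,y1,name,s=4):
    cv2.imwrite(f"pics/{name}.png",cv2.resize(im[y0:y1,x0:x1,::-1],None,fx=s,fy=s,interpolation=cv2.INTER_CUBIC))
E
python3 - <<'E'
from h import *
np.set_printoptions(precision=4,suppress=True)
t=cv2.imread("pics/top0.png")[:,:,::-1].copy(); s=cv2.imread("pics/side0.png")[:,:,::-1].copy()
crop("top",t,180,180,370,310,"crop_t",4); crop("top",t,310,180,430,300,"crop_f",5); crop("side",s,180,140,440,390,"crop_s",3)
b=big(hsv(t)[:,:,2]<70,(305,205,376,275)); r=cv2.minAreaRect(b);print("board",r); print(plane("top",cv2.boxPoints(r),.014))
y=lambda im:(hsv(im)[:,:,0]>15)&(hsv(im)[:,:,0]<32)&(hsv(im)[:,:,1]>130)
f=big(y(t),(370,180,420,300)); a=cv2.approxPolyDP(f,3,True)[:,0];print("fence top px",a);print(plane("top",a,0));print(plane("top",a,.097))
f=big(y(s),(330,150,430,250)); a=cv2.approxPolyDP(f,3,True)[:,0];print("fence side px",a)
for n,im,roi in(("top",t,(190,220,260,300)),("side",s,(200,290,300,380))):
    h=hsv(im); c=big((h[:,:,0]>100)&(h[:,:,0]<125)&(h[:,:,1]>120),roi); r=cv2.minAreaRect(c);print(n,"pea",r); print(plane(n,[r[0]],.032)); 
    if n=="top": print(plane(n,cv2.boxPoints(r),.032))
E
```

```text
board ((344.0500183105469, 240.35000610351562), (46.4854850769043, 33.5201416015625), 18.434946060180664)
[[ 0.4914  0.0592  0.014 ]
 [ 0.5924  0.0259  0.014 ]
 [ 0.5458 -0.1137  0.014 ]
 [ 0.4453 -0.0798  0.014 ]]
fence top px [[411 198]
 [389 200]
 [380 279]
 [402 281]]
[[ 0.6561 -0.2431  0.    ]
 [ 0.6495 -0.1724  0.    ]
 [ 0.3967 -0.1415  0.    ]
 [ 0.3905 -0.2113  0.    ]]
[[ 0.6406 -0.2246  0.097 ]
 [ 0.6345 -0.1586  0.097 ]
 [ 0.3989 -0.1299  0.097 ]
 [ 0.393  -0.1949  0.097 ]]
fence side px [[355 155]
 [340 188]
 [400 240]
 [418 207]]
top pea ((221.37672424316406, 264.3287658691406), (14.279020309448242, 30.547740936279297), 20.556047439575195)
[[0.4422 0.3558 0.032 ]]
[[0.4055 0.3927 0.032 ]
 [0.4946 0.3608 0.032 ]
 [0.479  0.3187 0.032 ]
 [0.3901 0.3508 0.032 ]]
side pea ((245.876708984375, 338.2952575683594), (43.42698287963867, 23.306922912597656), 64.65382385253906)
[[0.445 0.353 0.032]]
```

View pics/crop_t.png

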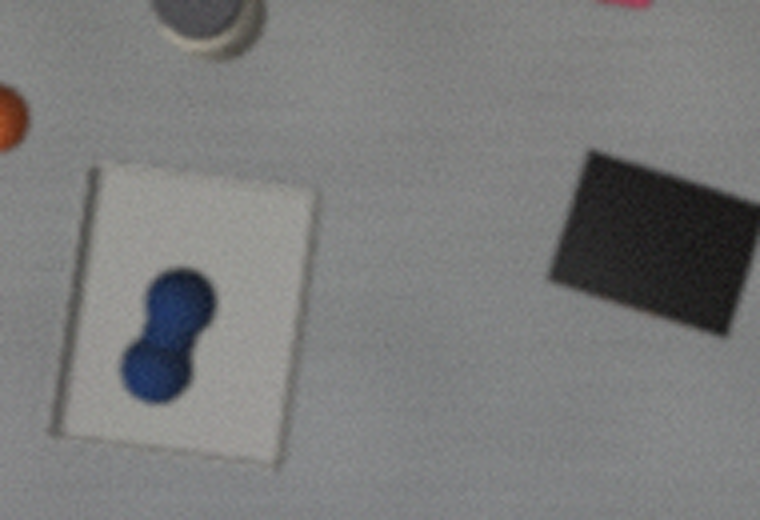

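View pics/crop_f.png

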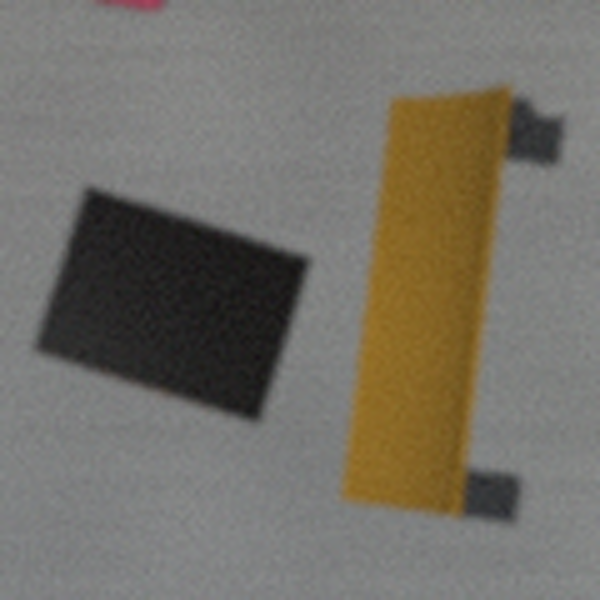

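View pics/crop_s.png

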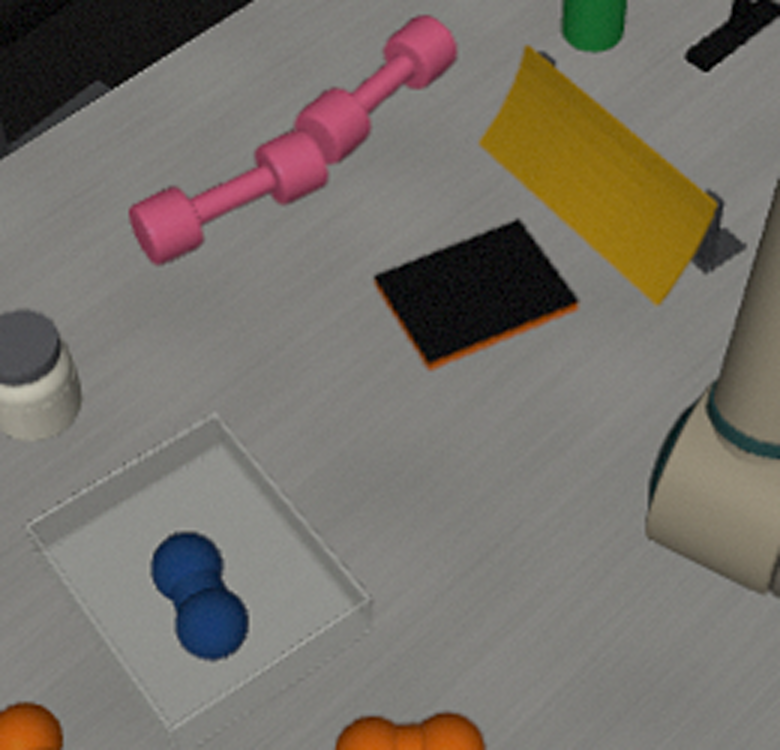

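The crop confirms it: the blue peanut lies inside the clear tub, and the orange ones are all on the table outside it. Next is a move calculator. The plan is to spread the fingers along the fence direction and push on the trailing edge, which squares the board.

```bash
cat >> h.py <<'E'
from scipy.spatial.transform import Rotation as Ro
np.set_printoptions(precision=4,suppress=True)
fx=np.array([-.1213,-.9926,0]); fy=np.array([.9926,-.1213,0]); B=np.array([.513,-.156,0])  # B: foot point on toe, push line
def st():
    s=get_state(); q=s["ee_rot"]; R=Ro.from_quat([q[1],q[2],q[3],q[0]])
    p=s["position"]; print("t",s["clock"],"pos",p,"s,v",(p-B)@fx,(p-B)@fy,"yaw of tool y",np.degrees(np.arctan2(R.as_matrix()[1,1],R.as_matrix()[0,1])),"F",s["contact_force"],"w",s["width"]); return s,p,R
def to(target,yawy=None):
    """mm in tool axes to go to target; with tool-down yaw of tool y (deg) applied first"""
    s,p,R=st()
    if yawy is not None:
        y=np.radians(yawy); Y=np.array([np.cos(y),np.sin(y),0]);Z=np.array([0,0,-1.]);X=np.cross(Y,Z)
        R2=Ro.from_matrix(np.c_[X,Y,Z]); print("turn deg",np.degrees((R.inv()*R2).as_rotvec())); R=R2
    print("shift mm",1000*R.inv().apply(np.array(target)-p))
E
python3 - <<'E'
from h import *
to([*(B-.245*fx)[:2],.20],-6.97)
E
```

```text
t 0.1 pos [ 0.2072 -0.5359  0.2305] s,v 0.41417565960412467 -0.25750307788829474 yaw of tool y -68.87163741018911 F [ 0.231  -0.8565 -0.4598] w 0.08504661232453742
turn deg [ -0.0778  -0.0612 -61.9016]
shift mm [659.1907 257.4755  30.5396]
```

Emit:
drive_tool(targets=[0,0,-10.3,0,0,0,1,0,0,-10.3,0,0,0,1,0,0,-10.3,0,0,0,1,0,0,-10.3,0,0,0,1,0,0,-10.3,0,0,0,1,0,0,-10.4,0,0,0,1,0,0,0,47,18.4,2,1,0,0,0,47,18.4,2,1,0,0,0,47,18.4,2,1,0,0,0,47,18.4,2,1,0,0,0,47,18.4,2,1,0,0,0,47,18.4,2,1])

```text
clock: 1.6
position: [0.3515, -0.2682, 0.219]
ee_rot: [-0.0, 0.749, 0.663, 0.0]
contact_force: [0.5, 0.6, 0.4]
width: 0.0853
```

Emit:
drive_tool(targets=[0,0,0,47,18.4,2,1,0,0,0,47,18.4,2,1,0,0,0,47,18.4,2,1,0,0,0,47,18.4,2,1,0,0,0,47,18.4,2,1,0,0,0,47,18.4,2,1,0,0,0,47,18.4,2,1,0,0,0,47,18.4,2,1])

```text
clock: 2.6
position: [0.5432, 0.0871, 0.2029]
ee_rot: [-0.0, 0.749, 0.663, -0.0]
contact_force: [0.2, -0.4, -1.2]
width: 0.0855
```

Run:
```python
from h import *
to([*(B-.245*fx)[:2],.02],-6.97)
im=get_image("side"); crop("s",im,250,100,500,300,"s1",3)
```

```text
t 2.6 pos [0.5432 0.0871 0.2029] s,v -0.2449692753461334 0.000491889896591235 yaw of tool y -6.9491726812172745 F [ 0.2026 -0.3661 -1.2141] w 0.08554806391827932
turn deg [-0.0266  0.0263  0.0208]
shift mm [  0.023   -0.4919 182.8558]
```

View pics/s1.png

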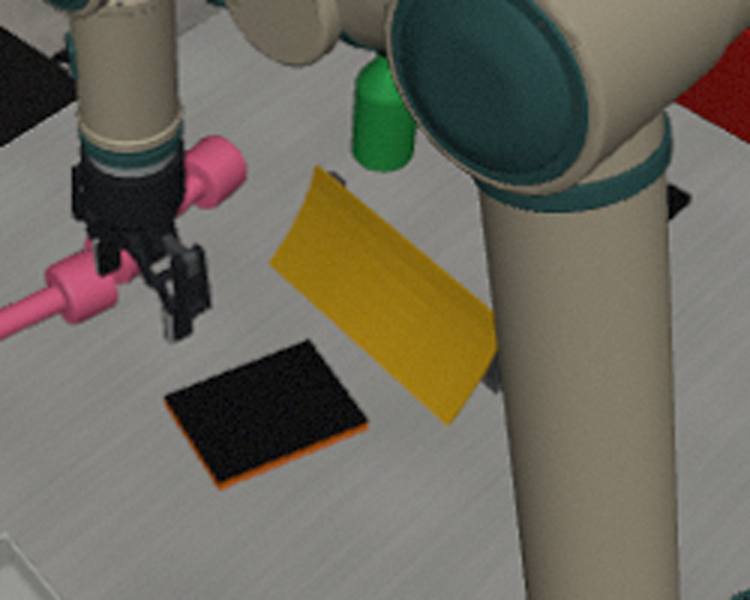

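Emit:
drive_tool(targets=[0,0,0,0,0,50,0.8,0,0,0,0,0,50,0.8,0,0,0,0,0,45,0.8,0,0,0,0,0,20,0.8,0,0,0,0,0,8,0.8,0,0,0,0,0,4,0.8,0,0,0,0,0,4,0.8,0,0,0,0,0,3,0.8])

```text
clock: 3.65
position: [0.5434, 0.0855, 0.0199]
ee_rot: [0.001, 0.749, 0.663, 0.001]
contact_force: [-0.1, 0.8, 0.4]
width: 0.0683
```

Run:
```python
from h import *
st()
im=get_image("side"); crop("s",im,250,100,500,300,"s2",3)
```

```text
t 3.65 pos [0.5434 0.0855 0.0199] s,v -0.24339993246088376 0.0008638275996283121 yaw of tool y -6.971886237151745 F [-0.0666  0.7571  0.4367] w 0.06828315302387176
```

View pics/s2.png

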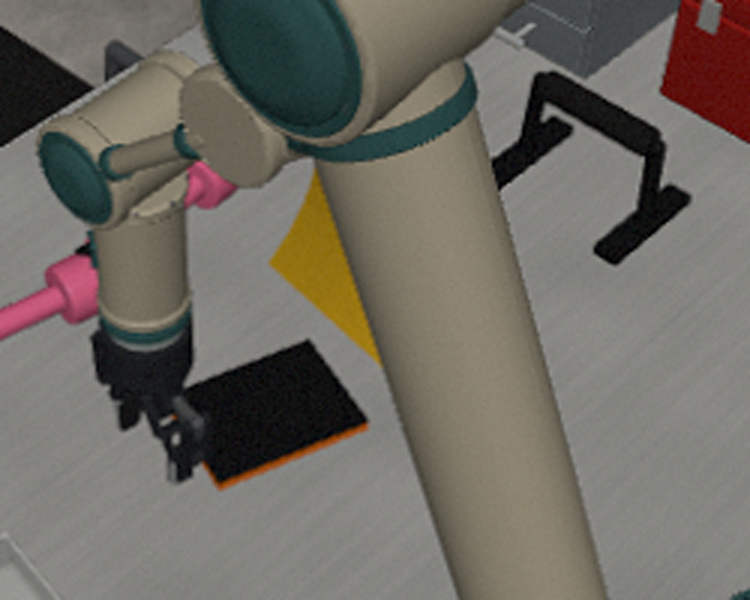

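The fingers are behind the trailing edge (crop px ~(180,470)) and clear of the board. I lower them gently.

Emit:
drive_tool(targets=[0,0,0,0,0,5,0.8,0,0,0,0,0,5,0.8,0,0,0,0,0,4,0.8,0,0,0,0,0,0,0.8])

```text
clock: 4.2
position: [0.5425, 0.0855, 0.0048]
ee_rot: [-0.0, 0.749, 0.663, -0.0]
contact_force: [0.2, -0.3, -0.0]
width: 0.0684
```

Emit:
drive_tool(targets=[0,0,0,0,0,2,0.8,0,0,0,0,0,0,0.8])

```text
clock: 4.45
position: [0.5428, 0.0855, 0.0032]
ee_rot: [0.0, 0.749, 0.663, -0.0]
contact_force: [-0.8, -0.3, -0.0]
width: 0.0681
```

Emit:
drive_tool(targets=[0,0,0,0,0,2,0.8,0,0,0,0,0,0,0.8])

```text
clock: 4.7
position: [0.5427, 0.0855, 0.0012]
ee_rot: [-0.0, 0.749, 0.663, -0.0]
contact_force: [0.6, 0.1, 1.0]
width: 0.0682
```

Emit:
drive_tool(targets=[0,0,0,0,0,2,0.8,0,0,0,0,0,0,0.8])

```text
clock: 4.95
position: [0.5427, 0.0855, -0.0009]
ee_rot: [-0.0, 0.749, 0.663, -0.0]
contact_force: [0.2, 0.2, 0.1]
width: 0.0684
```

Emit:
drive_tool(targets=[0,0,0,0,0,2,0.8,0,0,0,0,0,0,0.8])

```text
clock: 5.2
position: [0.5427, 0.0855, -0.0029]
ee_rot: [-0.0, 0.749, 0.663, -0.0]
contact_force: [-0.3, 0.9, -0.3]
width: 0.0685
```

Emit:
drive_tool(targets=[0,0,0,0,0,2,0.8,0,0,0,0,0,0,0.8])

```text
clock: 5.45
position: [0.5427, 0.0855, -0.0049]
ee_rot: [-0.0, 0.749, 0.663, -0.0]
contact_force: [0.2, 0.5, -1.6]
width: 0.0683
```

Emit:
drive_tool(targets=[0,0,0,0,0,2,0.8,0,0,0,0,0,0,0.8])

```text
clock: 5.7
position: [0.5427, 0.0855, -0.0069]
ee_rot: [-0.0, 0.749, 0.663, -0.0]
contact_force: [0.9, -1.0, 0.1]
width: 0.0689
```

Emit:
drive_tool(targets=[0,0,0,-10,0,0,0.8,0,0,0,-10,0,0,0.8,0,0,0,-10,0,0,0.8,0,0,0,-10,0,0,0.8,0,0,0,-10,0,0,0.8,0,0,0,-10,0,0,0.8,0,0,0,-10,0,0,0.8,0,0,0,0,0,0,0.8])

```text
clock: 6.7
position: [0.5344, 0.015, -0.0067]
ee_rot: [0.0, 0.749, 0.663, -0.0]
contact_force: [0.5, 0.1, 0.1]
width: 0.0684
```

Run:
```python
from h import *
st()
im=get_image("side"); crop("s",im,250,100,500,300,"s3",3)
im=get_image("top"); crop("s",im,290,170,440,300,"t3",5)
```

```text
t 6.7 pos [ 0.5344  0.015  -0.0067] s,v -0.1723472668594271 0.000524905693679318 yaw of tool y -7.009867183898405 F [0.5167 0.1081 0.1436] w 0.06835078205799561
```

View pics/s3.png

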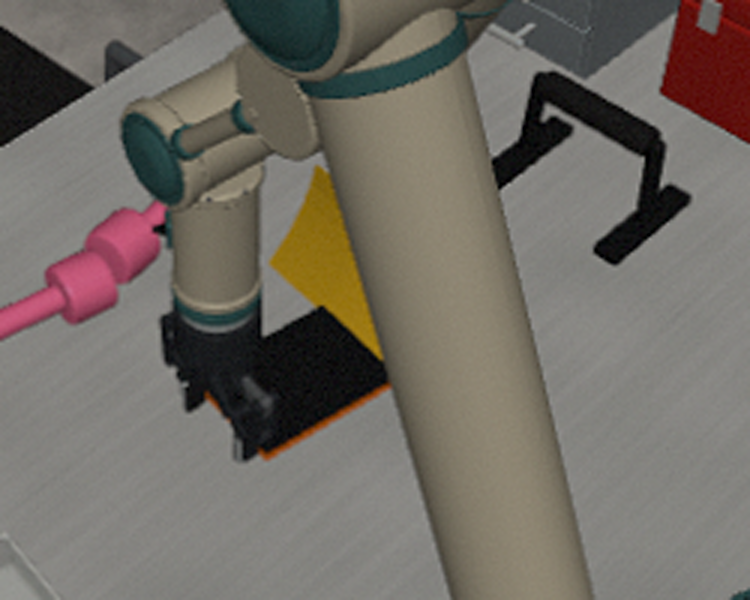

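View pics/t3.png

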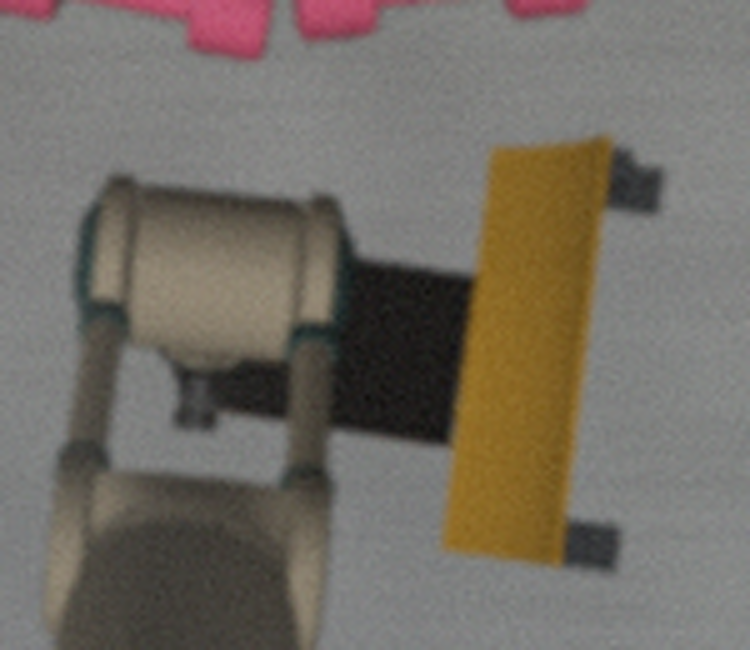

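The board is square to the fence and its leading edge (top crop px ~(465,355)) is at the toe. I push it up.

Emit:
drive_tool(targets=[0,0,0,-6,0,0,0.8,0,0,0,-6,0,0,0.8,0,0,0,-6,0,0,0.8,0,0,0,-6,0,0,0.8,0,0,0,-6,0,0,0.8,0,0,0,-6,0,0,0.8,0,0,0,-6,0,0,0.8])

```text
clock: 7.68
position: [0.529, -0.0261, -0.0068]
ee_rot: [-0.0, 0.749, 0.663, -0.0]
contact_force: [0.7, 2.8, -0.9]
width: 0.0686
```

Run:
```python
from h import *
st()
im=get_image("side"); crop("s",im,250,100,500,300,"s4",3)
im=get_image("top"); crop("s",im,290,170,440,300,"t4",5)
```

```text
t 7.675 pos [ 0.529  -0.0261 -0.0068] s,v -0.13085208424580375 0.00012763773498169624 yaw of tool y -6.963095618938455 F [ 0.6949  2.8392 -0.8715] w 0.06860592689769301
```

View pics/s4.png

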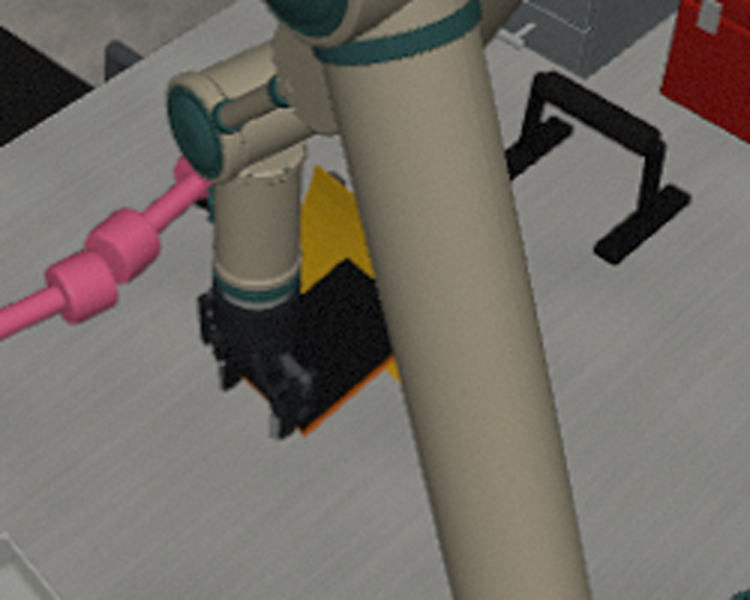

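View pics/t4.png

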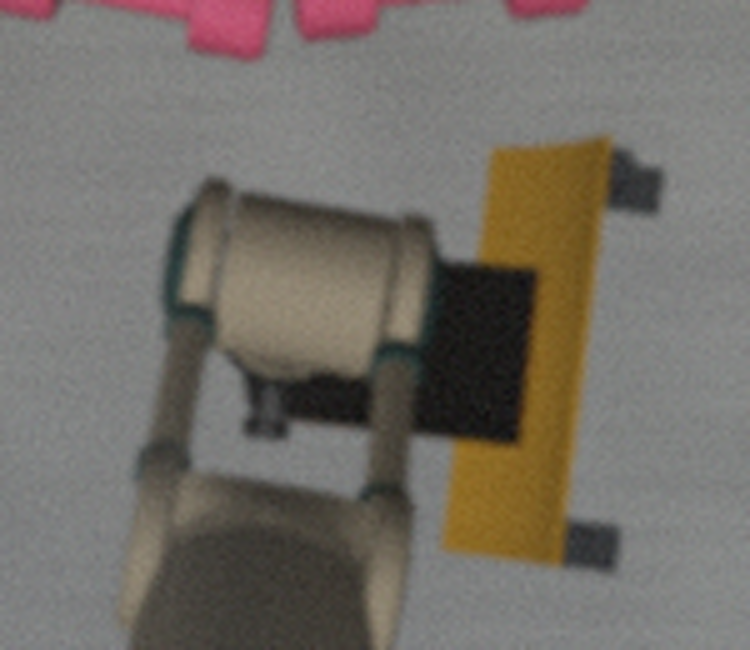

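Emit:
drive_tool(targets=[0,0,0,-6,0,0,0.8,0,0,0,-6,0,0,0.8,0,0,0,-6,0,0,0.8,0,0,0,-6,0,0,0.8,0,0,0,-6,0,0,0.8,0,0,0,-6,0,0,0.8,0,0,0,-6,0,0,0.8,0,0,0,-6,0,0,0.8,0,0,0,-6,0,0,0.8,0,0,0,-6,0,0,0.8,0,0,0,-6,0,0,0.8])

```text
clock: 9.15
position: [0.5212, -0.0917, -0.0066]
ee_rot: [0.0, 0.749, 0.663, -0.0]
contact_force: [-0.2, 1.5, -1.9]
width: 0.0683
```

Run:
```python
from h import *
st()
im=get_image("side"); crop("s",im,250,100,500,300,"s5",3)
im=get_image("top"); crop("s",im,290,170,440,300,"t5",5)
```

```text
t 9.15 pos [ 0.5212 -0.0917 -0.0066] s,v -0.06478622361024197 0.00039116586457698304 yaw of tool y -6.967169556472618 F [-0.1537  1.5305 -1.9286] w 0.06830551243198255
```

View pics/s5.png

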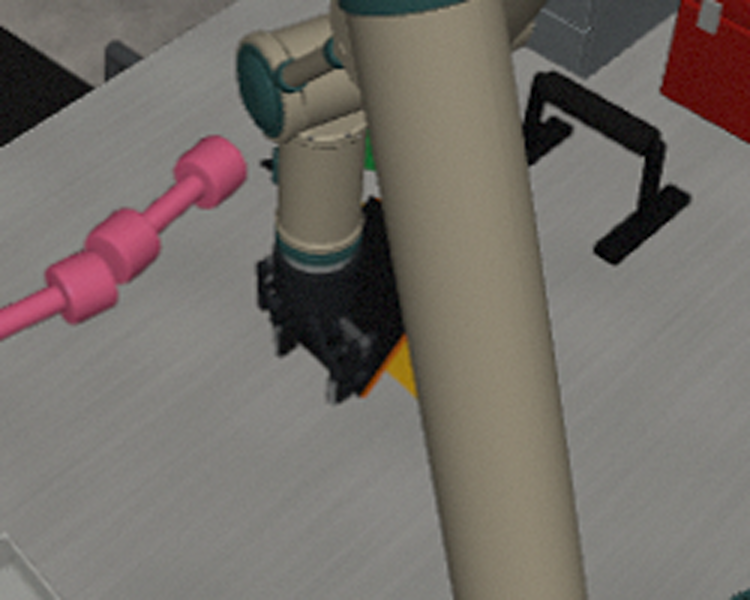

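View pics/t5.png

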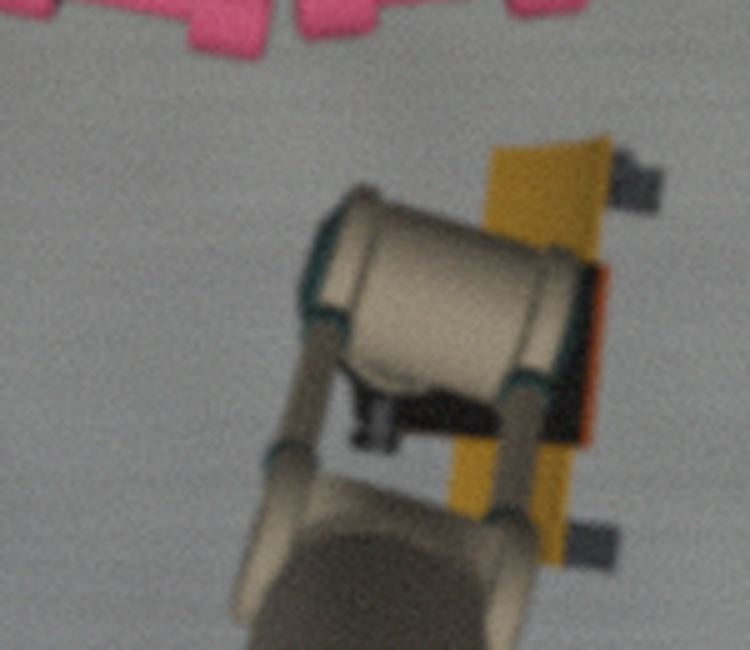

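The top edge is now at the fence's upper edge. I continue slowly and watch the force.

Emit:
drive_tool(targets=[0,0,0,-4,0,0,0.8,0,0,0,-4,0,0,0.8,0,0,0,-4,0,0,0.8,0,0,0,-4,0,0,0.8,0,0,0,-4,0,0,0.8,0,0,0,-4,0,0,0.8])

```text
clock: 10.0
position: [0.5183, -0.1153, -0.0067]
ee_rot: [0.0, 0.749, 0.663, -0.0]
contact_force: [1.1, 1.1, -0.5]
width: 0.0685
```

Emit:
drive_tool(targets=[0,0,0,-3,0,0,0.8,0,0,0,-3,0,0,0.8,0,0,0,-2,0,0,0.8])

```text
clock: 10.38
position: [0.5173, -0.1231, -0.0067]
ee_rot: [0.0, 0.749, 0.663, -0.0]
contact_force: [0.7, 1.3, -1.6]
width: 0.0679
```

Run:
```python
from h import *
st()
im=get_image("side"); crop("s",im,250,100,500,300,"s6",3)
im=get_image("top"); crop("s",im,290,170,440,300,"t6",5)
```

```text
t 10.375 pos [ 0.5173 -0.1231 -0.0067] s,v -0.03314067503328251 0.0002766037952549007 yaw of tool y -6.97547591828032 F [ 0.7489  1.2896 -1.5835] w 0.06788590728791535
```

View pics/s6.png

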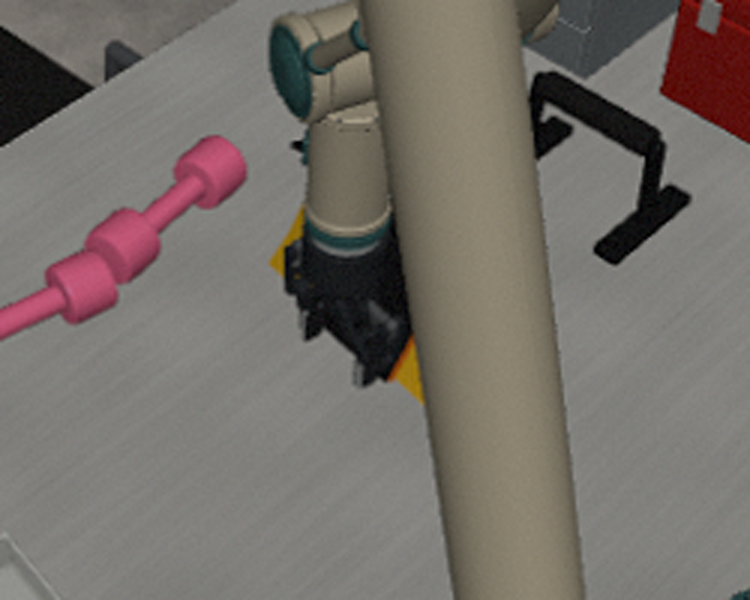

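View pics/t6.png

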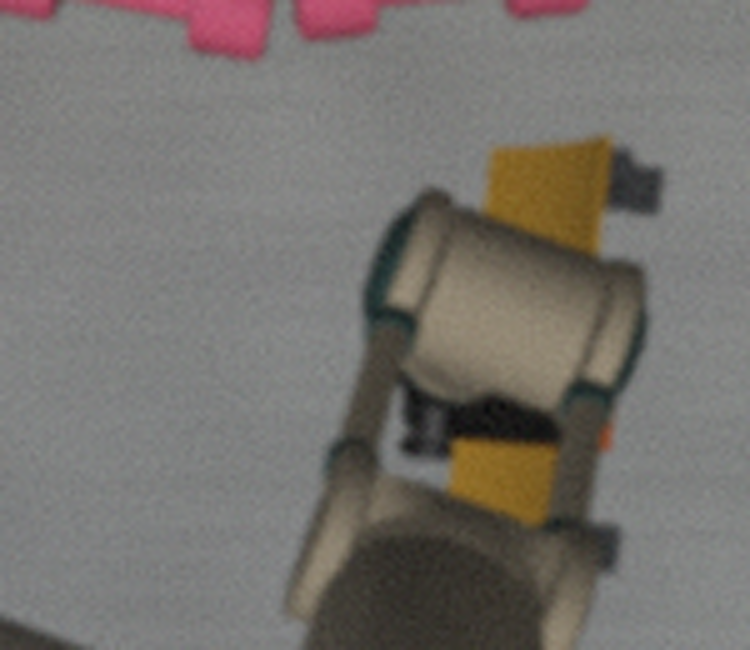

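The foot (side crop px ~(389,380)) is still about 8 mm short of the toe line (~(388,366)).

Emit:
drive_tool(targets=[0,0,0,-3,0,0,0.8,0,0,0,-3,0,0,0.8,0,0,0,-2,0,0,0.8,0,0,0,0,0,0,0.8])

```text
clock: 10.98
position: [0.5166, -0.1276, -0.0066]
ee_rot: [-0.002, 0.75, 0.662, 0.002]
contact_force: [2.9, 12.8, 1.0]
width: 0.0685
```

Run:
```python
from h import *
st()
im=get_image("side"); crop("s",im,330,180,410,250,"s7",8)
```

```text
t 10.975 pos [ 0.5166 -0.1276 -0.0066] s,v -0.02862593659536693 0.00014627780421827744 yaw of tool y -7.170031461351071 F [ 2.8987 12.7708  0.956 ] w 0.0685139834031076
```

View pics/s7.png

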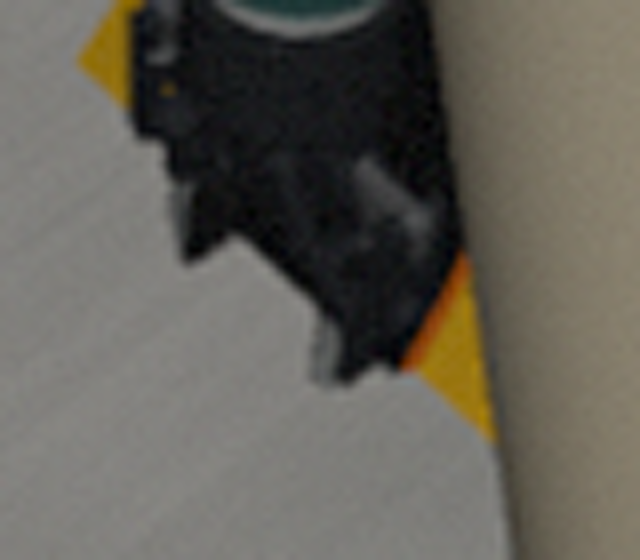

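The foot corner (crop px ~(408,368)) is now on the toe line and the force has risen to 13 N, so the push is done. I back off.

Emit:
drive_tool(targets=[0,0,0,5,0,0,0.8,0,0,0,4,0,0,0.8,0,0,0,10,0,0,0.8,0,0,0,30,0,0,0.8,0,0,0,50,0,0,0.8,0,0,0,50,0,-40,0.8,0,0,0,0,0,-62,0.8,0,0,0,0,0,-62,0.8,0,0,0,0,0,-62,1])

```text
clock: 12.15
position: [0.534, 0.0163, 0.2204]
ee_rot: [0.0, 0.749, 0.663, -0.0]
contact_force: [1.5, -0.2, -0.8]
width: 0.0833
```

Run:
```python
from h import *
st()
im=get_image("side"); crop("s",im,280,100,480,280,"s8",4)
im=get_image("top"); crop("s",im,290,170,440,300,"t8",5)
```

```text
t 12.15 pos [0.534  0.0163 0.2204] s,v -0.173547188698125 -8.840883449130957e-05 yaw of tool y -6.932282319867719 F [ 1.4897 -0.1894 -0.7827] w 0.08328201683439748
```

View pics/s8.png

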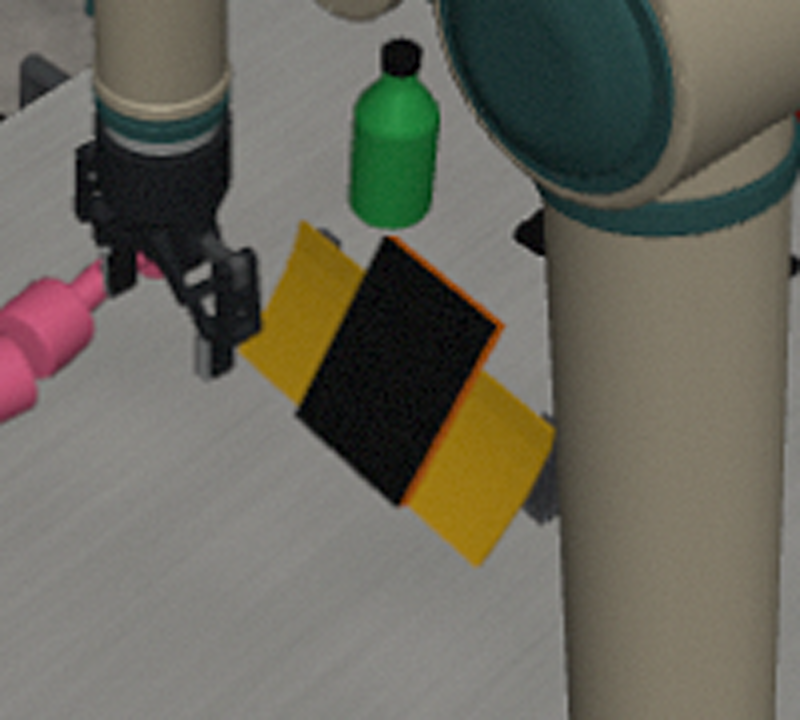

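View pics/t8.png

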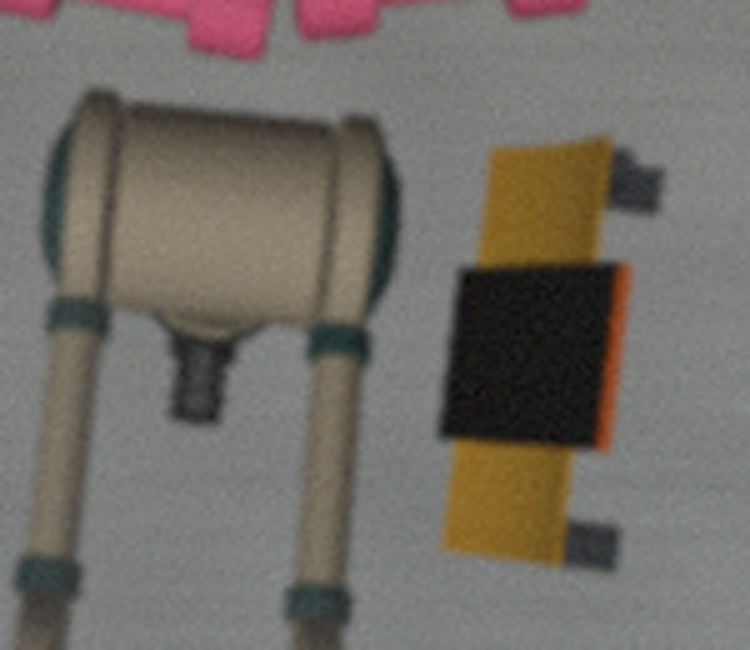

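The board stands leaning with its black back toward the robot. I measure its upper end for the hook.

Run:
```python
from h import *
for a,b in(((376.8,160),(412.4,223.2)),((403.5,181.8),(409.4,258.8)),((405.5,181.2),(411.6,260))):
    p,e=tri(a,b); print(p,e,"s",(p-B)@fx,"v",(p-B)@fy)
for a,b in (((354.5,203.5),(382,224)),((380,226),(378.5,257.5))): # black foot corners
    p,e=tri(a,b); print("foot",p,e,"s",(p-B)@fx,"v",(p-B)@fy)
to([*(B+.060*fx)[:2],.25],-96.97); to([*(B+.060*fx)[:2],.25],83.03)
print(get_state()["qpos"])
```

```text
[ 0.5599 -0.2204  0.1384] 0.0016772572362931855 s 0.0581990349263662 v 0.05439812916160681
[ 0.4574 -0.2114  0.1326] 0.0011980606434406627 s 0.06168870318287913 v -0.04847241805965982
[ 0.4545 -0.2172  0.1328] 0.00021729879137647907 s 0.06781301735288317 v -0.05066633487020447
foot [ 0.5701 -0.1482  0.0128] 0.001632895905187386 s -0.014685259132466502 v 0.05575333366480117
foot [ 0.4638 -0.1366  0.0109] 0.0019872429095513173 s -0.013252084548269549 v -0.0511348743946105
t 12.25 pos [0.5387 0.0157 0.226 ] s,v -0.17352880084408817 0.004656479802932948 yaw of tool y -6.942818137403531 F [ 0.3249 -0.9622  1.0772] w 0.08520979387795949
turn deg [ 0.7135 -0.702  90.0251]
shift mm [ -4.6453 233.5308 -23.9956]
t 12.25 pos [0.5387 0.0157 0.226 ] s,v -0.17352880084408817 0.004656479802932948 yaw of tool y -6.942818137403531 F [ 0.3249 -0.9622  1.0772] w 0.08520979387795949
turn deg [  0.7019   0.7134 -89.9709]
shift mm [   4.6453 -233.5308  -23.9956]
[-0.0997  0.2162  1.6012 -0.0005  1.3084  0.0216]
```

Emit:
drive_tool(targets=[0,0,10,0,0,-3,1,0,0,10,0,0,-3,1,0,0,10,0,0,-3,1,0,0,10,0,0,-3,1,0,0,10,0,0,-3,1,0,0,10,0,0,-3,1,0,0,10,0,0,-3,1,0,0,10,0,0,-3,1,0,0,10,0,0,0,1,0,0,0,0,0,0,1])

```text
clock: 13.5
position: [0.5339, 0.0159, 0.2416]
ee_rot: [0.0, 0.998, -0.06, -0.001]
contact_force: [-0.6, -0.0, -1.3]
width: 0.0851
```

Run:
```python
from h import *
to([*(B+.060*fx)[:2],.24],-96.97)
```

```text
t 13.5 pos [0.5339 0.0159 0.2416] s,v -0.17316744984984744 -0.00015384037878555536 yaw of tool y -96.85460606904645 F [-0.583  -0.0107 -1.3378] w 0.08512510390759757
turn deg [0.0205 0.07   0.1154]
shift mm [  0.1651 233.1692   1.5574]
```

Emit:
drive_tool(targets=[0,0,0,0,45,0,1,0,0,0,0,45,0,1,0,0,0,0,45,0,1,0,0,0,0,45,0,1,0,0,0,0,40,0,1,0,0,0,0,13,0,1,0,0,0,0,0,40,1,0,0,0,0,0,40,1,0,0,0,0,0,0,1])

```text
clock: 14.62
position: [0.5038, -0.2133, 0.1594]
ee_rot: [-0.002, 0.998, -0.06, -0.003]
contact_force: [0.2, 0.2, 0.1]
width: 0.0853
```

Run:
```python
from h import *
to([*(B+.060*fx)[:2],.098],-96.97)
im=get_image("side"); crop("s",im,280,60,480,240,"s9",4)
```

```text
t 14.625 pos [ 0.5038 -0.2133  0.1594] s,v 0.05799146017999448 -0.0022211935040393487 yaw of tool y -96.85524005502681 F [0.1776 0.2029 0.0999] w 0.08528343947928468
turn deg [-0.2044  0.4142  0.1155]
shift mm [ 2.2213  2.0066 61.3599]
```

View pics/s9.png

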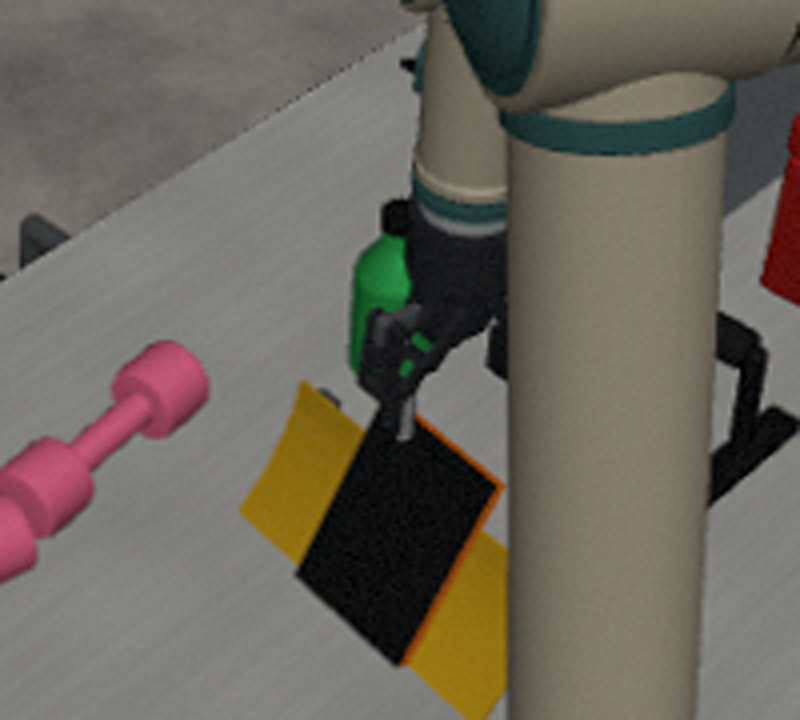

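The front finger (crop px ~(403,430)) is in front of the board. I go down and then pull back.

Emit:
drive_tool(targets=[0,0,0,0,0,20,1,0,0,0,0,0,20,1,0,0,0,0,0,12,1,0,0,0,0,0,9,1,0,0,0,0,0,0,1])

```text
clock: 15.3
position: [0.5062, -0.2154, 0.1015]
ee_rot: [0.0, 0.998, -0.061, 0.0]
contact_force: [0.6, -0.4, -0.0]
width: 0.0853
```

Emit:
drive_tool(targets=[0,0,0,0,-10,0,1,0,0,0,0,-10,0,1,0,0,0,0,-8,0,1,0,0,0,0,-6,0,1,0,0,0,0,-6,0,1,0,0,0,0,-6,0,1,0,0,0,0,-6,0,1,0,0,0,0,-6,0,1])

```text
clock: 16.3
position: [0.5131, -0.1575, 0.1013]
ee_rot: [0.0, 0.998, -0.061, -0.0]
contact_force: [0.4, -0.2, 0.5]
width: 0.0853
```

Run:
```python
from h import *
st()
im=get_image("side"); crop("s",im,280,60,480,240,"s10",4)
im=get_image("top"); crop("s",im,290,170,440,300,"t10",5)
```

```text
t 16.3 pos [ 0.5131 -0.1575  0.1013] s,v 0.0014867508797790036 0.00028752759568876046 yaw of tool y -96.97427063738165 F [ 0.3775 -0.1912  0.5247] w 0.08529838772597156
```

View pics/s10.png

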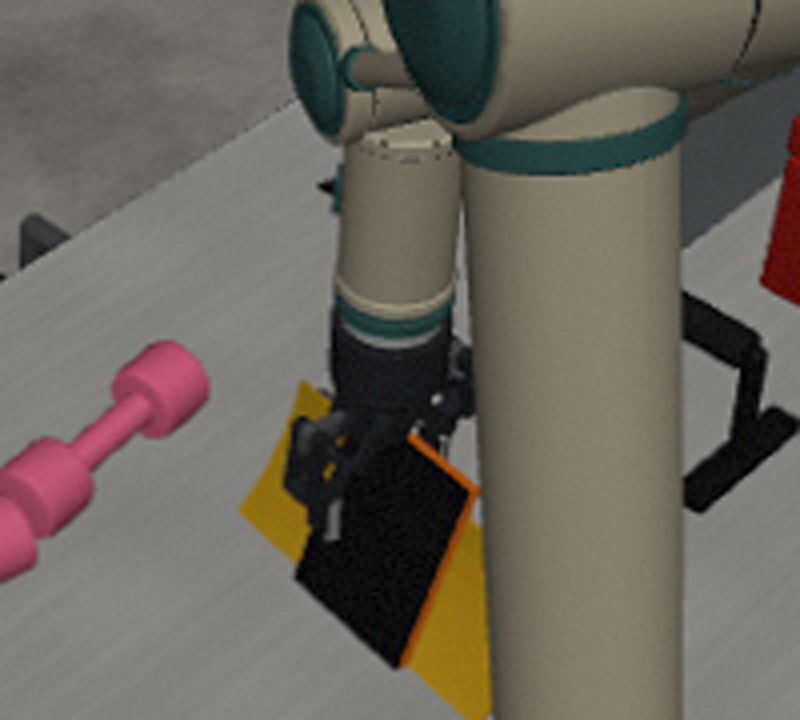

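View pics/t10.png

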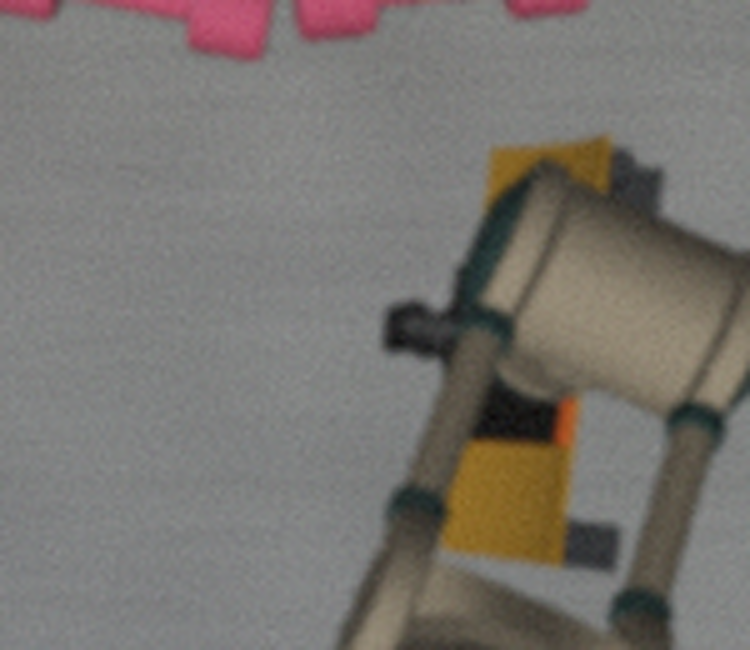

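The hook has it and the board is rising with its foot still at the toe. I pull it to vertical.

Emit:
drive_tool(targets=[0,0,0,0,-6,0,1,0,0,0,0,-6,0,1,0,0,0,0,-6,0,1,0,0,0,0,-6,0,1,0,0,0,0,-5,0,1,0,0,0,0,-5,0,1,0,0,0,0,-4,0,1,0,0,0,0,0,0,1])

```text
clock: 17.4
position: [0.5177, -0.1199, 0.1013]
ee_rot: [0.0, 0.998, -0.061, -0.0]
contact_force: [-0.0, 0.2, -0.8]
width: 0.0856
```

Run:
```python
from h import *
st()
im=get_image("side"); crop("s",im,280,60,480,240,"s11",4)
```

```text
t 17.4 pos [ 0.5177 -0.1199  0.1013] s,v -0.03641048278847149 0.0002448356197626788 yaw of tool y -96.94589450578748 F [-0.0317  0.1961 -0.7947] w 0.08557944721834122
```

View pics/s11.png

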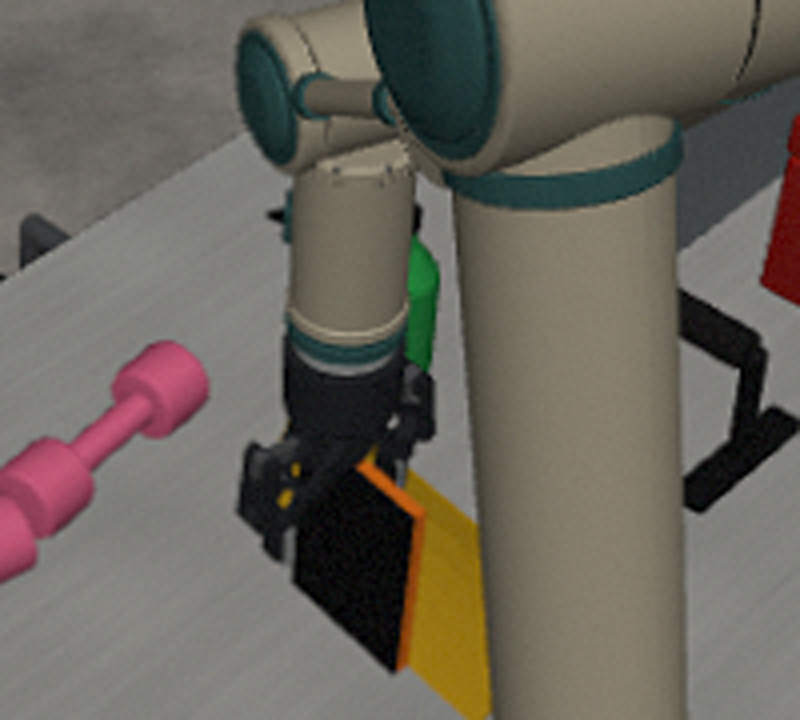

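It is nearly vertical and the foot is still at the toe. I narrow the jaws around it so the front finger catches it as it tips over.

Emit:
drive_tool(targets=[0,0,0,0,0,0,0.8,0,0,0,0,0,0,0.65,0,0,0,0,0,0,0.55,0,0,0,0,-4,0,0.55,0,0,0,0,-4,0,0.55,0,0,0,0,0,0,0.55])

```text
clock: 18.2
position: [0.5187, -0.1118, 0.1013]
ee_rot: [-0.0, 0.998, -0.061, -0.0]
contact_force: [0.4, -0.3, -0.6]
width: 0.0467
```

Run:
```python
from h import *
st()
im=get_image("side"); crop("s",im,280,60,480,240,"s12",4)
```

```text
t 18.2 pos [ 0.5187 -0.1118  0.1013] s,v -0.04458149072395042 0.00026919446001861494 yaw of tool y -96.93900957746332 F [ 0.4191 -0.2801 -0.6012] w 0.046705890893722964
```

View pics/s12.png

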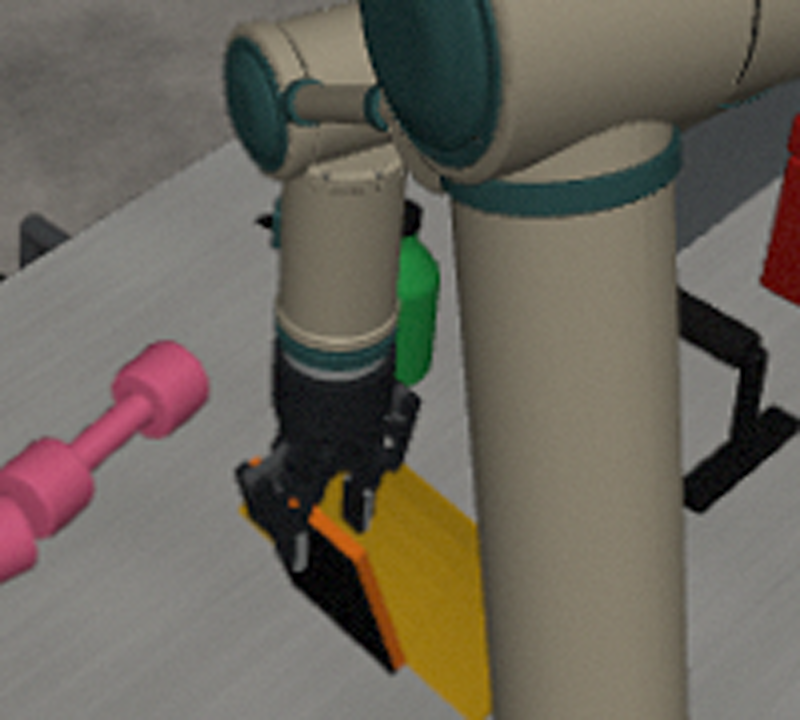

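The board has tipped past vertical and rests on the front finger. I lower it along the arc.

Emit:
drive_tool(targets=[0,0,0,0,-13,5,0.55,0,0,0,0,-13,5,0.55,0,0,0,0,-11,12,0.55,0,0,0,0,-11,12,0.55,0,0,0,0,-6,10,0.55,0,0,0,0,-6,10,0.55,0,0,0,0,0,0,0.55])

```text
clock: 19.12
position: [0.526, -0.0533, 0.0539]
ee_rot: [0.003, 0.998, -0.059, 0.001]
contact_force: [-13.2, 7.5, 52.4]
width: 0.0475
```

Run:
```python
from h import *
st()
im=get_image("side"); crop("s",im,260,80,460,260,"s13",4)
```

```text
t 19.125 pos [ 0.526  -0.0533  0.0539] s,v -0.10356116551485767 0.00048081214632799795 yaw of tool y -96.73796016938621 F [-13.202    7.4722  52.3665] w 0.04745987932995575
```

View pics/s13.png

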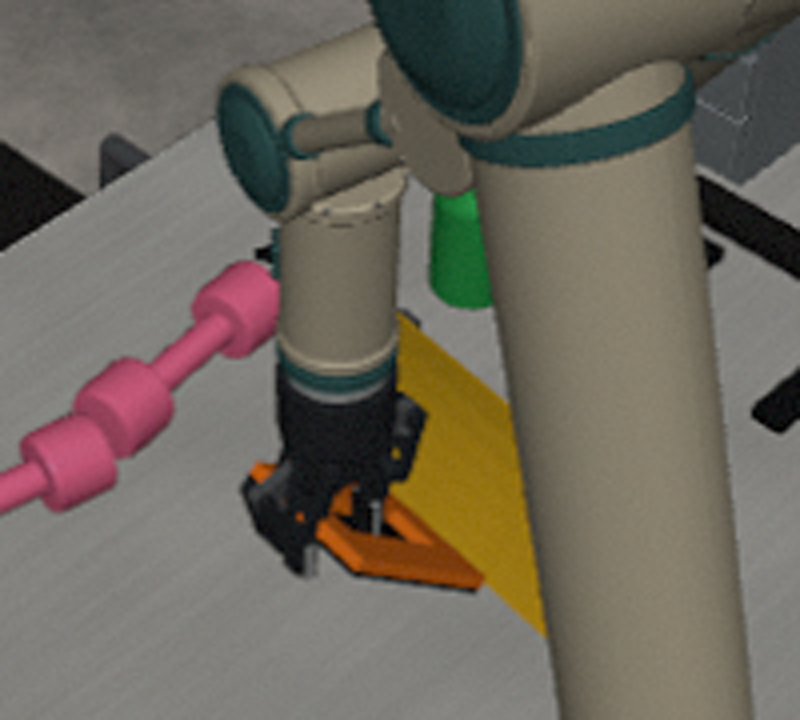

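52 N: the back fingertip is pressing on the slotted face. I lift now.

Emit:
drive_tool(targets=[0,0,0,0,0,-8,0.55,0,0,0,0,0,-4,0.55])

```text
clock: 19.42
position: [0.5263, -0.0532, 0.06]
ee_rot: [0.001, 0.998, -0.06, 0.001]
contact_force: [-0.0, 0.1, -0.9]
width: 0.0468
```

Run:
```python
from h import *
st()
im=get_image("side"); crop("s",im,260,80,460,260,"s14",4)
im=get_image("top"); crop("s",im,290,170,440,300,"t14",5)
```

```text
t 19.425 pos [ 0.5263 -0.0532  0.06  ] s,v -0.10366324666886456 0.0007478864224164251 yaw of tool y -96.9322555048079 F [-0.0101  0.0567 -0.9436] w 0.04682583560474223
```

View pics/s14.png

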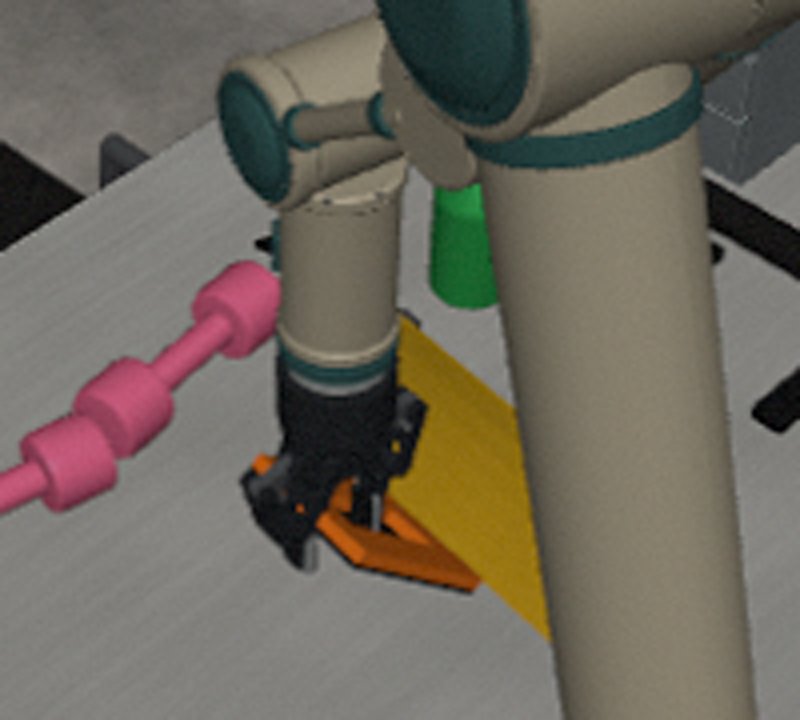

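View pics/t14.png

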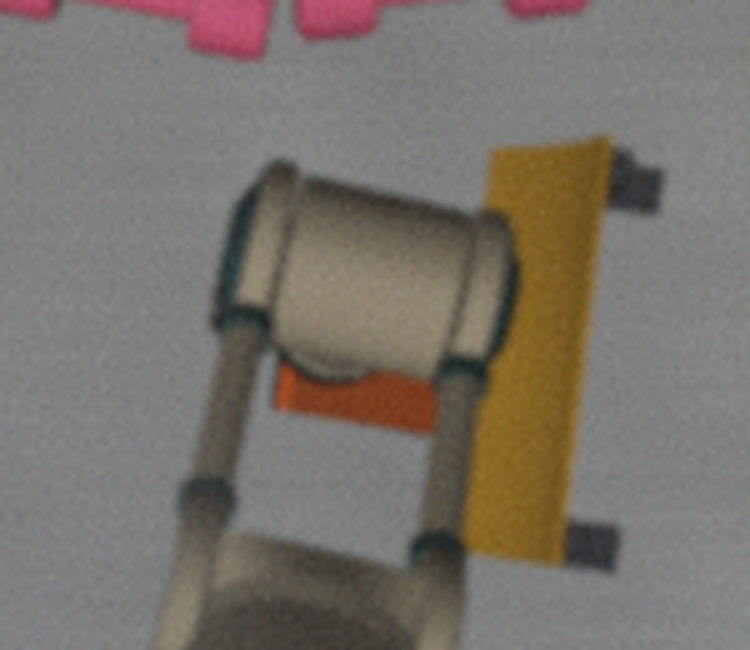

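Clear now at 0 N. The board rests tilted about 27° on the front finger, slot side up. I open the jaws fully to give the back finger room, then lower further.

Emit:
drive_tool(targets=[0,0,0,0,3,0,0.7,0,0,0,0,4,0,0.8,0,0,0,0,5,0,1,0,0,0,0,0,0,1,0,0,0,0,0,0,1])

```text
clock: 20.15
position: [0.5244, -0.0646, 0.0592]
ee_rot: [-0.0, 0.998, -0.061, -0.0]
contact_force: [0.1, 0.1, 0.0]
width: 0.0856
```

Emit:
drive_tool(targets=[0,0,0,0,-5,8,1,0,0,0,0,-4,8,1,0,0,0,0,0,0,1])

```text
clock: 20.52
position: [0.5247, -0.0549, 0.0423]
ee_rot: [-0.0, 0.998, -0.06, -0.001]
contact_force: [-0.3, 0.9, -0.9]
width: 0.0853
```

Run:
```python
from h import *
st()
im=get_image("side"); crop("s",im,260,80,460,260,"s15",4)
```

```text
t 20.525 pos [ 0.5247 -0.0549  0.0423] s,v -0.1017411660364502 -0.0006106313796143022 yaw of tool y -96.91936957574693 F [-0.3112  0.8889 -0.9312] w 0.08530439468577124
```

View pics/s15.png

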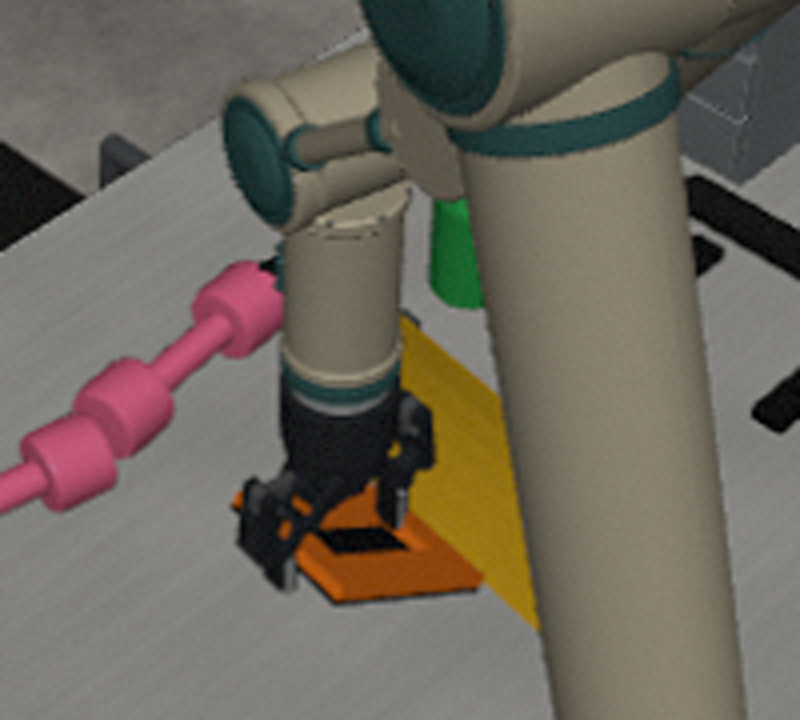

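Emit:
drive_tool(targets=[0,0,0,0,-3,6,1,0,0,0,0,-6,2,1,0,0,0,0,-8,0,1,0,0,0,0,-10,0,1,0,0,0,0,-8,0,1,0,0,0,0,0,0,1])

```text
clock: 21.32
position: [0.53, -0.0202, 0.0355]
ee_rot: [0.0, 0.998, -0.06, 0.0]
contact_force: [0.5, -0.2, -0.0]
width: 0.085
```

Run:
```python
from h import *
st()
im=get_image("side"); crop("s",im,260,80,460,260,"s16",4)
```

```text
t 21.325 pos [ 0.53   -0.0202  0.0355] s,v -0.1368279919432172 0.00039787558325398445 yaw of tool y -96.89646054180577 F [ 0.515  -0.2228 -0.0198] w 0.08495722696660052
```

View pics/s16.png

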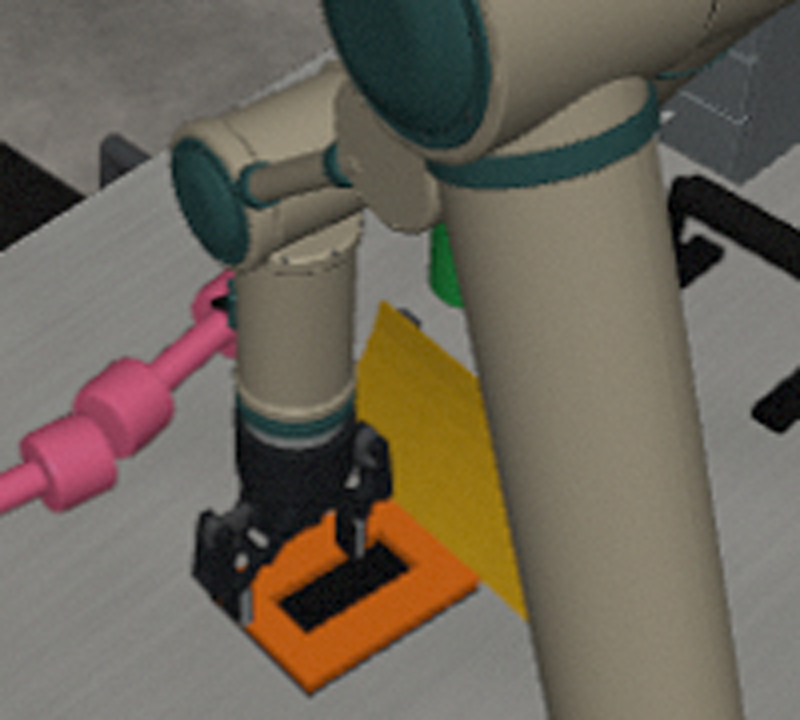

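It lies flat with the slot upwards. I raise the arm and move over the tub.

Emit:
drive_tool(targets=[0,0,0,0,0,-30,1,0,0,0,0,0,-60,1,0,0,0,0,0,-60,1,0,0,6.4,0,0,-15,1,0,0,6.4,0,0,0,1,0,0,0,0,0,0,1])

```text
clock: 22.12
position: [0.5297, -0.0212, 0.2006]
ee_rot: [0.0, 0.985, -0.171, 0.0]
contact_force: [-1.2, 0.4, -1.0]
width: 0.0854
```

Run:
```python
from h import *
t=get_image("top");s=get_image("side")
o=lambda im:(hsv(im)[:,:,0]<14)&(hsv(im)[:,:,1]>150)
for n,im,roi in(("side",s,(300,160,420,270)),("top",t,(290,190,400,300))):
    c=big(o(im),roi); print(n,cv2.minAreaRect(c),cv2.contourArea(c))
crop("t",t,190,180,440,310,"t17",3); crop("s",s,200,160,440,380,"s17",3)
h=hsv(t); m=(h[:,:,0]>100)&(h[:,:,0]<125)&(h[:,:,1]>120)
r=cv2.minAreaRect(big(m,(190,220,260,300)));print(r)
to([.4435,.354,.20],-109.7)
```

```text
side ((345.55059814453125, 226.28089904785156), (36.0399284362793, 58.08788299560547), 57.9946174621582) 1727.5
top ((350.44122314453125, 247.2353057861328), (36.865413665771484, 14.309601783752441), 14.03624439239502) 366.0
((221.3975830078125, 263.77801513671875), (14.519624710083008, 31.60734748840332), 20.2248592376709)
t 22.225 pos [ 0.5295 -0.021   0.2   ] s,v -0.13595264763065068 -8.2221660386781e-06 yaw of tool y -109.6868996686908 F [-0.4841 -0.9628  0.3658] w 0.08532600746741437
turn deg [0.0184 0.0392 0.0131]
shift mm [-207.3778 -324.1122   -0.0057]
```

View pics/t17.png

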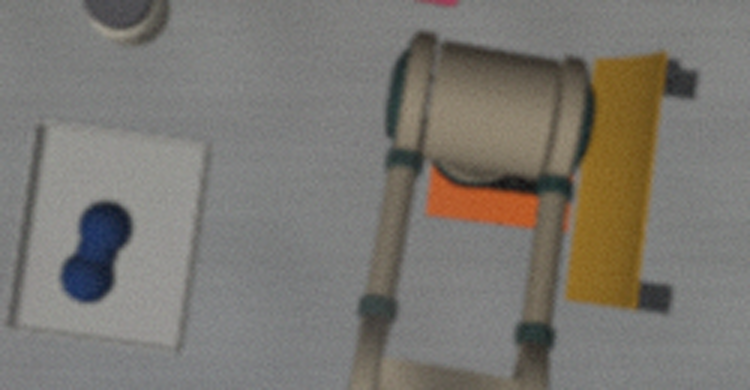

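View pics/s17.png

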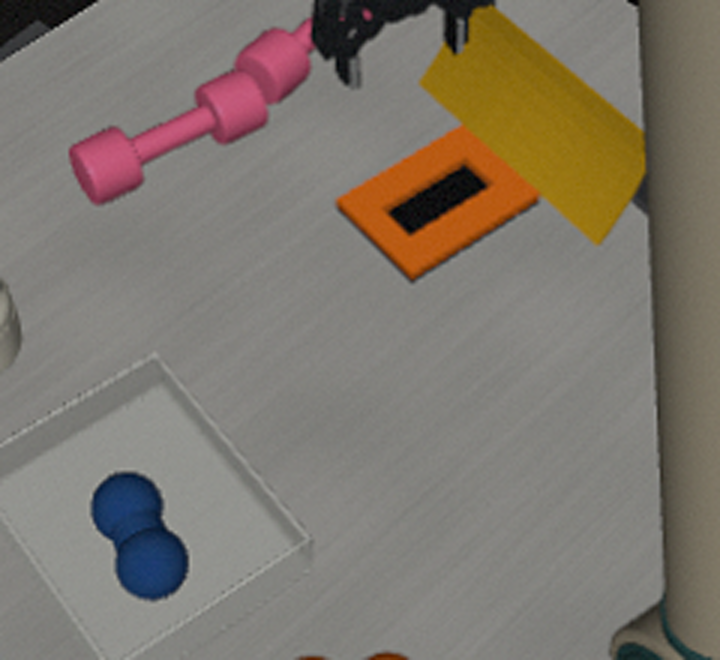

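The rest is flat, black slot floor upwards (side crop px (437,200)), clear of the fence face. I move over the blue peanut.

Emit:
drive_tool(targets=[0,0,0,-26,-40.5,0,0.85,0,0,0,-26,-40.5,0,0.85,0,0,0,-26,-40.5,0,0.85,0,0,0,-26,-40.5,0,0.85,0,0,0,-26,-40.5,0,0.85,0,0,0,-26,-40.5,0,0.85,0,0,0,-26,-40.5,0,0.85,0,0,0,-25,-40.5,0,0.85,0,0,0,0,0,40,0.85,0,0,0,0,0,0,0.85])

```text
clock: 23.48
position: [0.442, 0.353, 0.1571]
ee_rot: [0.003, 0.985, -0.171, -0.003]
contact_force: [-0.3, -0.1, 0.5]
width: 0.0729
```

Run:
```python
from h import *
t=get_image("top");s=get_image("side")
o=lambda im:(hsv(im)[:,:,0]<14)&(hsv(im)[:,:,1]>150)
c=big(o(t),(300,200,400,290)); r=cv2.minAreaRect(c); print(r,cv2.contourArea(c)); q=plane("top",cv2.boxPoints(r),.014); print(q,q.mean(0))
# slot: dark hole
m=(hsv(t)[:,:,2]<70).astype(np.uint8); f=np.zeros_like(m); cv2.drawContours(f,[c],-1,1,-1)
try:
    c2=big(m*f); r2=cv2.minAreaRect(c2); print("slot",r2,plane("top",cv2.boxPoints(r2),.010),plane("top",[r2[0]],.010))
except Exception as e: print(e)
m=(hsv(s)[:,:,2]<70).astype(np.uint8); c=big(o(s),(300,180,400,270));f=np.zeros_like(m); cv2.drawContours(f,[c],-1,1,-1)
print("side board",plane("side",[cv2.minAreaRect(c)[0]],.014)); r2=cv2.minAreaRect(big(m*f));print(r2,plane("side",[r2[0]],.010))
crop("t",t,300,180,430,300,"t18",5); crop("s",s,180,210,320,390,"s18",4)
to([.4435,.354,.015],-109.7)
```

```text
((357.2264099121094, 236.94720458984375), (46.42692184448242, 33.7578125), 6.842773914337158) 1481.5
[[ 0.485   0.0104  0.014 ]
 [ 0.5914 -0.0023  0.014 ]
 [ 0.5739 -0.1484  0.014 ]
 [ 0.4678 -0.1349  0.014 ]] [ 0.5295 -0.0688  0.014 ]
slot ((357.0386657714844, 236.84466552734375), (29.270008087158203, 11.120220184326172), 6.842773914337158) [[ 0.518  -0.0203  0.01  ]
 [ 0.5531 -0.0246  0.01  ]
 [ 0.5421 -0.1168  0.01  ]
 [ 0.507  -0.1124  0.01  ]] [[ 0.53   -0.0685  0.01  ]]
side board [[ 0.5278 -0.0682  0.014 ]]
((345.4360656738281, 225.89674377441406), (10.000737190246582, 31.62176513671875), 58.24052429199219) [[ 0.5314 -0.0716  0.01  ]]
t 23.575 pos [0.4447 0.3537 0.1603] s,v -0.4976163954976909 -0.12961658259192052 yaw of tool y -109.75480134776441 F [-0.5476  0.4664 -0.5102] w 0.07277714734545362
turn deg [ 0.0569  0.0241 -0.0548]
shift mm [ -1.2413   0.0967 145.2905]
```

View pics/t18.png

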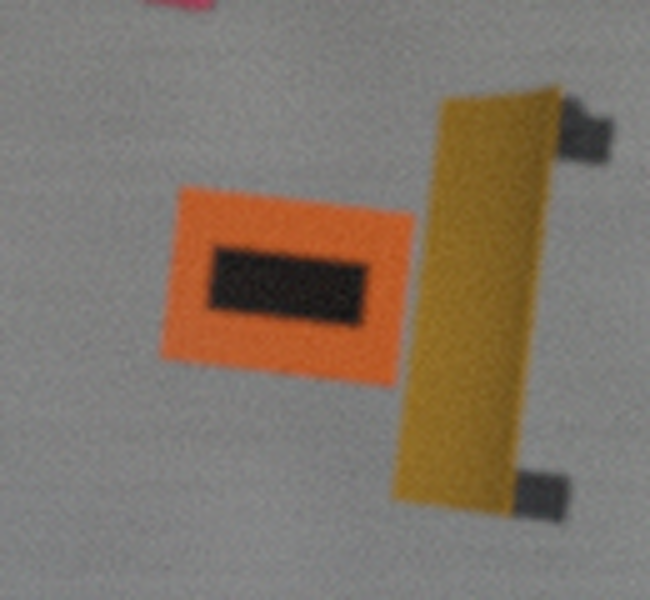

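View pics/s18.png

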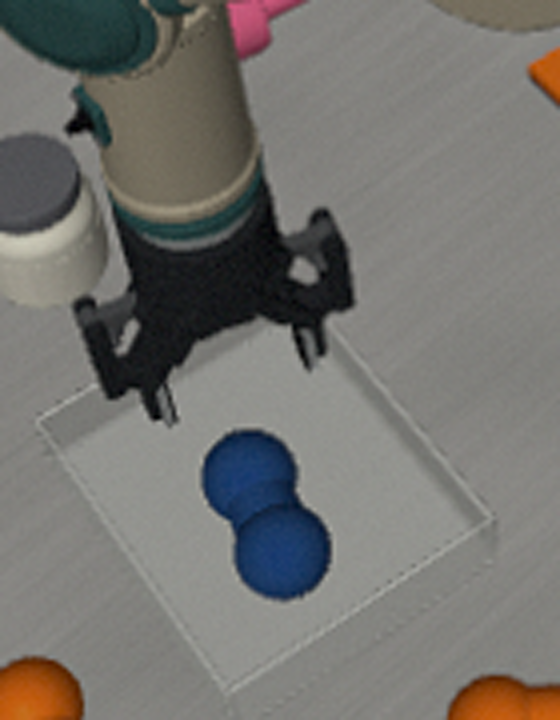

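The rest is flat, centre (0.530,−0.069), slot along the fence axis. The fingers straddle the blue peanut's waist (crop px ~(265,515)). I descend and grip.

Emit:
drive_tool(targets=[0,0,0,-1,0,45,0.85,0,0,0,0,0,45,0.85,0,0,0,0,0,30,0.85,0,0,0,0,0,15,0.85,0,0,0,0,0,10,0.85,0,0,0,0,0,0,0.85])

```text
clock: 24.32
position: [0.4442, 0.3544, 0.0158]
ee_rot: [-0.0, 0.985, -0.172, 0.0]
contact_force: [0.2, -0.3, 0.3]
width: 0.0723
```

Emit:
drive_tool(targets=[0,0,0,0,0,0,0.6,0,0,0,0,0,0,0.4,0,0,0,0,0,0,0.3,0,0,0,0,0,0,0.3,0,0,0,0,0,0,0.3], grip_force=35)

```text
clock: 24.95
position: [0.4445, 0.3548, 0.0168]
ee_rot: [-0.001, 0.985, -0.172, 0.001]
contact_force: [0.4, -1.1, 6.1]
width: 0.043
```

Run:
```python
from h import *
s=get_image("side");crop("s",s,180,210,320,390,"s19",4)
st()
```

```text
t 25.0 pos [0.4445 0.3548 0.0168] s,v -0.49870686214582405 -0.1299670475359918 yaw of tool y -109.75967606517715 F [-0.9403 -1.1007  5.7135] w 0.043029841579280755
```

View pics/s19.png

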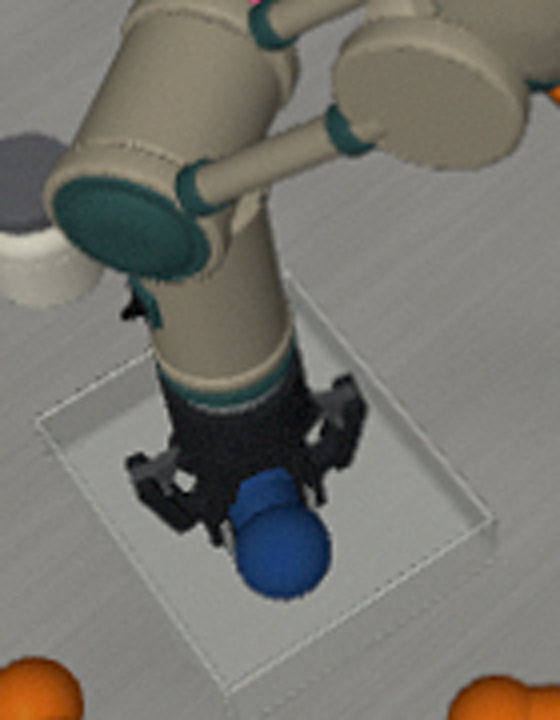

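Gripped at a 43 mm opening, which is the waist. I lift.

Emit:
drive_tool(targets=[0,0,0,0,0,-5,0.3,0,0,0,0,0,-15,0.3,0,0,0,0,0,-40,0.3,0,0,0,0,0,-40,0.3,0,0,0,0,0,-45,0.3,0,0,0,0,0,0,0.3])

```text
clock: 25.75
position: [0.446, 0.3559, 0.165]
ee_rot: [-0.003, 0.985, -0.172, 0.004]
contact_force: [0.3, 0.7, -1.9]
width: 0.0431
```

Run:
```python
from h import *
s=get_image("side");crop("s",s,150,130,320,350,"s20",3)
to([.530,-.0687,.16],-96.8); to([.530,-.0687,.16],173.2); to([.530,-.0687,.16],-6.8)
print(get_state()["qpos"])
```

```text
t 25.8 pos [0.4444 0.3549 0.1625] s,v -0.49879689626665513 -0.13006005715487237 yaw of tool y -109.76342685298769 F [-0.2383 -0.2846 -3.3104] w 0.0432804885424198
turn deg [ -0.1713  -0.1767 -12.9637]
shift mm [135.1493 410.4835   2.4899]
t 25.8 pos [0.4444 0.3549 0.1625] s,v -0.49879689626665513 -0.13006005715487237 yaw of tool y -109.76342685298769 F [-0.2383 -0.2846 -3.3104] w 0.0432804885424198
turn deg [-0.2651 -0.0041 77.0362]
shift mm [ 410.4835 -135.1493    2.4899]
t 25.8 pos [0.4444 0.3549 0.1625] s,v -0.49879689626665513 -0.13006005715487237 yaw of tool y -109.76342685298769 F [-0.2383 -0.2846 -3.3104] w 0.0432804885424198
turn deg [   0.0043   -0.282  -102.9635]
shift mm [-410.4835  135.1493    2.4899]
[ 0.5516  0.3108  1.632  -0.0001  1.1945  2.4673]
```

View pics/s20.png

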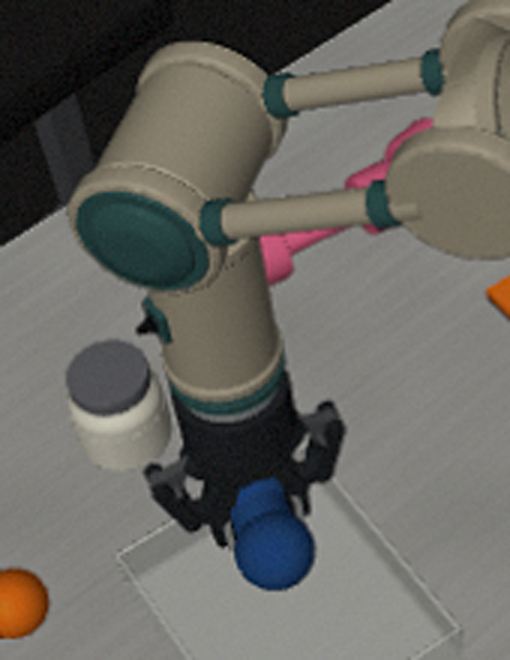

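Held. The last joint is near its upper limit, so I turn −103° (the way that unwinds it).

Emit:
drive_tool(targets=[0,0,-10.3,0,0,-2,0.3,0,0,-10.3,0,0,-2,0.3,0,0,-10.3,0,0,0,0.3,0,0,-10.3,0,0,0,0.3,0,0,-10.3,0,0,0,0.3,0,0,-10.3,0,0,0,0.3,0,0,-10.3,0,0,0,0.3,0,0,-10.3,0,0,0,0.3,0,0,-10.3,0,0,0,0.3,0,0,-10.3,0,0,0,0.3])

```text
clock: 27.05
position: [0.4423, 0.3535, 0.1623]
ee_rot: [-0.0, 0.746, 0.666, -0.002]
contact_force: [-0.1, -0.1, -1.9]
width: 0.0427
```

Emit:
drive_tool(targets=[0,0,0,-41,13.5,0,0.3,0,0,0,-41,13.5,0,0.3,0,0,0,-41,13.5,0,0.3,0,0,0,-41,13.5,0,0.3,0,0,0,-41,13.5,0,0.3,0,0,0,-41,13.5,0,0.3,0,0,0,-41,13.5,0,0.3,0,0,0,-41,13.5,0,0.3,0,0,0,-41,13.5,0,0.3,0,0,0,-41,13.5,0,0.3,0,0,0,0,0,0,0.3,0,0,0,0,0,0,0.3])

```text
clock: 28.55
position: [0.528, -0.0682, 0.1629]
ee_rot: [-0.002, 0.748, 0.664, -0.001]
contact_force: [-0.9, 1.1, -1.9]
width: 0.0414
```

Run:
```python
from h import *
s=get_image("side");crop("s",s,250,80,450,270,"s21",4)
to([.530,-.0687,.017],-6.8)
h=hsv(s); m=(h[:,:,0]>100)&(h[:,:,0]<125)&(h[:,:,1]>120)
```

```text
t 28.6 pos [ 0.5282 -0.0677  0.1632] s,v -0.08945755805208112 0.004377134873274013 yaw of tool y -6.75680894398766 F [ 0.2346 -0.4465 -2.4922] w 0.04162353549761298
turn deg [-0.172  -0.0548  0.0431]
shift mm [ -0.7471   1.9054 146.1986]
```

View pics/s21.png

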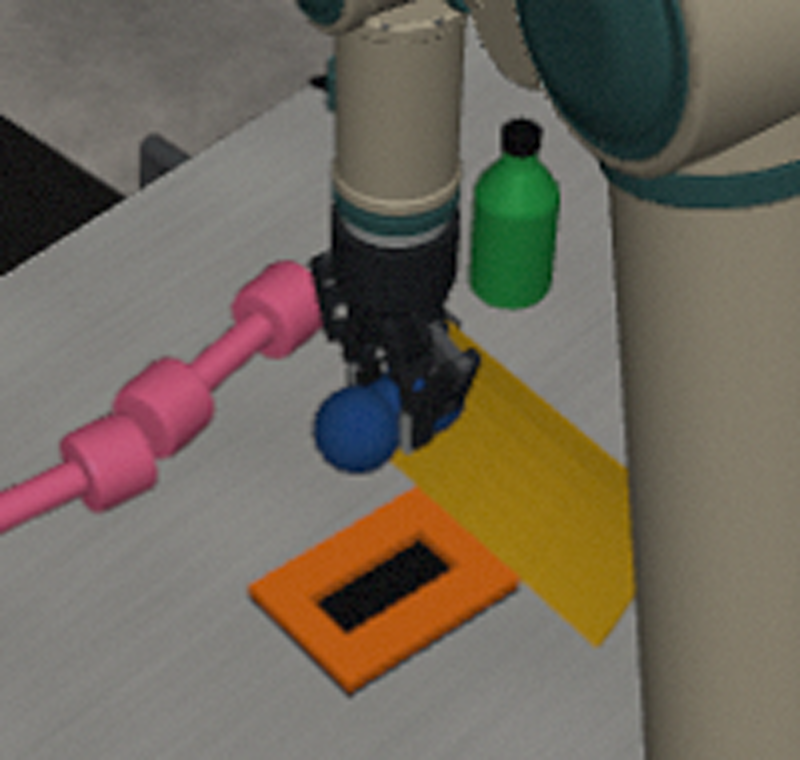

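The peanut is held over the rest. I check the in-hand height from the visible ball before lowering.

Run:
```python
from h import *
p=np.array([.5282,-.0677,.1632]); d=-fx
for z in(.010,.015,.020):print(z,proj("side",p+27*d/1000+[0,0,z]),proj("side",p-27*d/1000+[0,0,z]))
s=get_image("side");h=hsv(s); m=(h[:,:,0]>100)&(h[:,:,0]<125)&(h[:,:,1]>120)
print(cv2.minEnclosingCircle(big(m,(320,165,350,205))))
```

```text
0.01 [[338.2072 189.7645]] [[354.7706 180.3108]]
0.015 [[338.2258 188.3523]] [[354.8333 178.8954]]
0.02 [[338.2444 186.9324]] [[354.8962 177.4725]]
((340.0655822753906, 183.8688507080078), 13.746228218078613)
```

Emit:
drive_tool(targets=[0,0,0,0,1.5,40,0.3,0,0,0,-0.5,0,40,0.3,0,0,0,0,0,30,0.3,0,0,0,0,0,18,0.3,0,0,0,0,0,8,0.3,0,0,0,0,0,0,0.3,0,0,0,0,0,0,0.3])

```text
clock: 29.52
position: [0.5316, -0.0692, 0.0292]
ee_rot: [0.001, 0.747, 0.664, 0.001]
contact_force: [-0.5, -0.9, -2.5]
width: 0.0414
```

Run:
```python
from h import *
s=get_image("side");crop("s",s,290,150,410,260,"s22",6)
to([.530,-.0687,.017],-6.8)
```

```text
t 29.575 pos [ 0.5316 -0.0694  0.0293] s,v -0.08822809854127422 0.007971026098546146 yaw of tool y -6.751071532590161 F [-0.0348 -0.0814 -2.3743] w 0.04121584978002978
turn deg [0.1181 0.0212 0.0489]
shift mm [ 0.4929 -1.6849 12.2965]
```

View pics/s22.png

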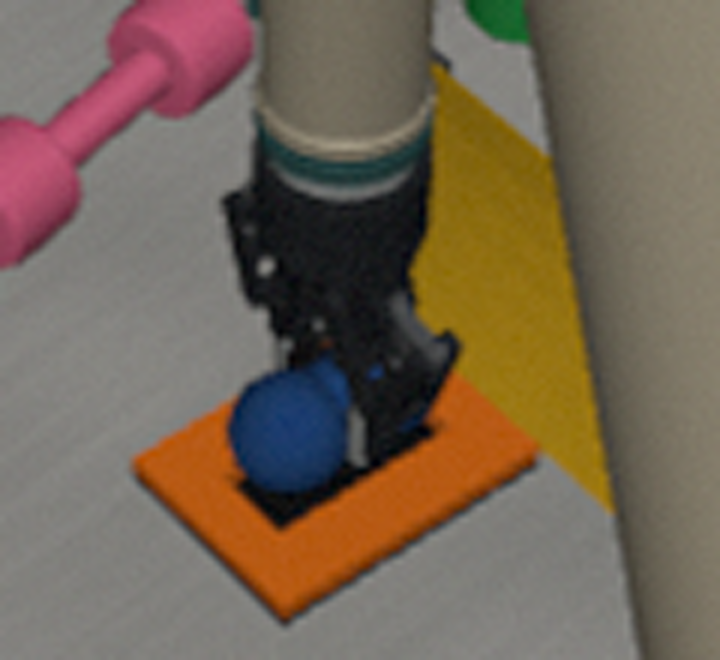

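Aligned over the slot. I correct −1.5 mm sideways and go down in small steps.

Emit:
drive_tool(targets=[0,0,0,0.5,-1.5,5,0.3,0,0,0,0,0,3,0.3,0,0,0,0,0,0,0.3])

```text
clock: 29.95
position: [0.5291, -0.0687, 0.0201]
ee_rot: [-0.0, 0.748, 0.664, -0.0]
contact_force: [-0.8, -0.4, -2.5]
width: 0.0413
```

Emit:
drive_tool(targets=[0,0,0,0,0,2,0.3,0,0,0,0,0,0,0.3])

```text
clock: 30.2
position: [0.5291, -0.0687, 0.0182]
ee_rot: [-0.0, 0.748, 0.664, -0.0]
contact_force: [-0.5, 0.4, -1.9]
width: 0.0412
```

Emit:
drive_tool(targets=[0,0,0,0,0,2,0.3,0,0,0,0,0,0,0.3])

```text
clock: 30.45
position: [0.5289, -0.0687, 0.0172]
ee_rot: [-0.0, 0.748, 0.664, -0.0]
contact_force: [-3.6, -0.2, 6.9]
width: 0.0412
```

Contact came at TCP z = 17 mm, the same height as the pick, as expected for a seated ball. I release and withdraw.

Emit:
drive_tool(targets=[0,0,0,0,0,-0.5,0.5,0,0,0,0,0,0,0.65,0,0,0,0,0,0,0.9,0,0,0,0,0,0,0.9])

```text
clock: 30.95
position: [0.5297, -0.0687, 0.0168]
ee_rot: [0.0, 0.748, 0.664, 0.0]
contact_force: [0.5, 0.3, -0.5]
width: 0.0766
```

Run:
```python
from h import *
s=get_image("side");crop("s",s,290,150,410,260,"s23",6); st()
```

```text
t 31.0 pos [ 0.5296 -0.0687  0.0168] s,v -0.08863255421657679 0.005847183070816675 yaw of tool y -6.768676274356839 F [ 0.3703 -0.1969 -0.4142] w 0.07684944199490795
```

View pics/s23.png

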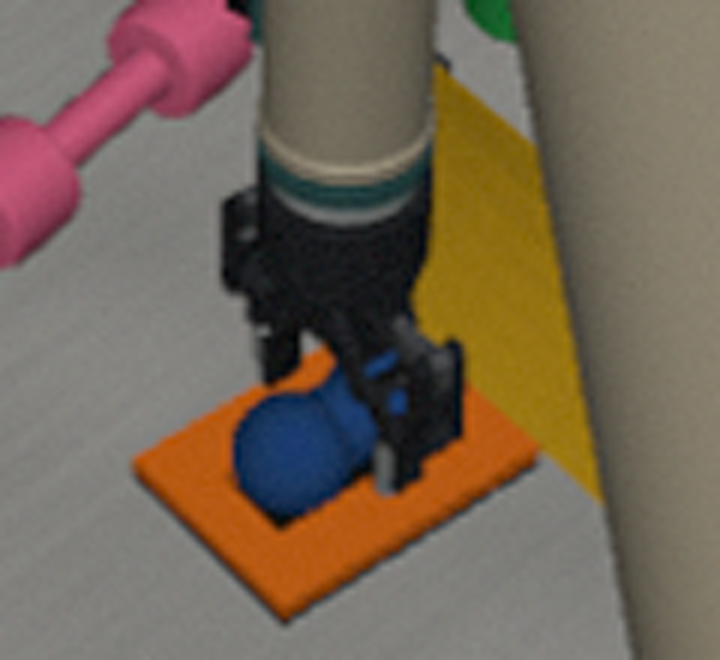

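Seated and released. I go straight up, then aside for a clear view.

Emit:
drive_tool(targets=[0,0,0,0,0,-10,0.9,0,0,0,0,0,-25,0.9,0,0,0,0,0,-50,0.9,0,0,0,0,0,-60,0.9,0,0,0,0,0,-50,0.9,0,0,0,50,0,0,0.9,0,0,0,50,0,0,0.9,0,0,0,50,0,0,0.9,0,0,0,50,0,0,0.9,0,0,0,0,0,0,0.9])

```text
clock: 32.25
position: [0.553, 0.1332, 0.2124]
ee_rot: [-0.0, 0.746, 0.666, 0.001]
contact_force: [-0.4, 0.4, 0.8]
width: 0.0767
```

Run:
```python
from h import *
s=get_image("side");cv2.imwrite("pics/s24.png",s[:,:,::-1]);t=get_image("top");cv2.imwrite("pics/t24.png",t[:,:,::-1]); st()
for n,im,roi in(("top",t,(310,190,400,290)),("side",s,(300,160,420,270))):
    h=hsv(im); m=(h[:,:,0]>100)&(h[:,:,0]<125)&(h[:,:,1]>120); r=cv2.minAreaRect(big(m,roi)); print(n,r,plane(n,[r[0]],.032))
    c=big((h[:,:,0]<14)&(h[:,:,1]>150),roi); r=cv2.minAreaRect(c); print("rest",r,plane(n,[r[0]],.014))
# unmoved things: compare with first pictures (difference image)
t0=cv2.imread("pics/top0.png")[:,:,::-1]
for nm,lo,hi,roi in(("pink",150,179,(280,145,415,190)),("green",45,85,(430,165,480,205))):
    for q in(t0,t):
        h=hsv(q.copy()); print(nm,cv2.moments(((h[:,:,0]>=lo)&(h[:,:,0]<=hi)&(h[:,:,1]>80)).astype(np.uint8)[roi[1]:roi[3],roi[0]:roi[2]],True)["m10"],end=" ")
for nm,(a,b,c,d) in(("tub",(185,212,268,304)),("jar",(210,160,252,200)),("handle",(455,212,512,285)),("bottle",(435,165,480,205)),("dumb",(280,145,415,190))):
    g0=cv2.cvtColor(t0.copy(),cv2.COLOR_RGB2GRAY)[b:d,a:c].astype(np.float32);g1=cv2.cvtColor(t,cv2.COLOR_RGB2GRAY)[b:d,a:c].astype(np.float32)
    print(nm,cv2.phaseCorrelate(g0,g1),abs(g0-g1).mean())
```

```text
t 32.35 pos [0.5527 0.1301 0.2122] s,v -0.28878876766534406 0.004718125060290215 yaw of tool y -6.682339425154777 F [-0.8782 -0.9323  0.4014] w 0.07678327529736215
top ((357.9817199707031, 236.66464233398438), (30.589534759521484, 13.251785278320312), 6.34019136428833) [[ 0.529  -0.0699  0.032 ]]
rest ((357.20904541015625, 236.92510986328125), (46.387203216552734, 33.876956939697266), 6.842773914337158) [[ 0.5295 -0.0688  0.014 ]]
side ((345.63232421875, 220.22056579589844), (18.521846771240234, 36.872196197509766), 59.03623962402344) [[ 0.5323 -0.0727  0.032 ]]
rest ((345.55059814453125, 226.28089904785156), (36.0399284362793, 58.08788299560547), 57.9946174621582) [[ 0.5279 -0.0683  0.014 ]]
pink 107925.0 pink 107756.0 green 9356.0 green 9292.0 tub ((0.02101278279672414, 0.03473281572363618), 0.4098006116019355) 16.911602
jar ((0.621914415194599, 0.14987795916770352), 0.8634756750530667) 7.4071426
handle ((-0.030803263942768666, 0.5001915055158008), 1.0066017761230468) 3.444845
bottle ((0.5084986794693833, -0.11901778240222072), 1.1625981911023457) 3.343889
dumb ((0.48464572070970746, 0.5013560737012526), 0.7237642394956738) 5.0798354
```

View pics/s24.png

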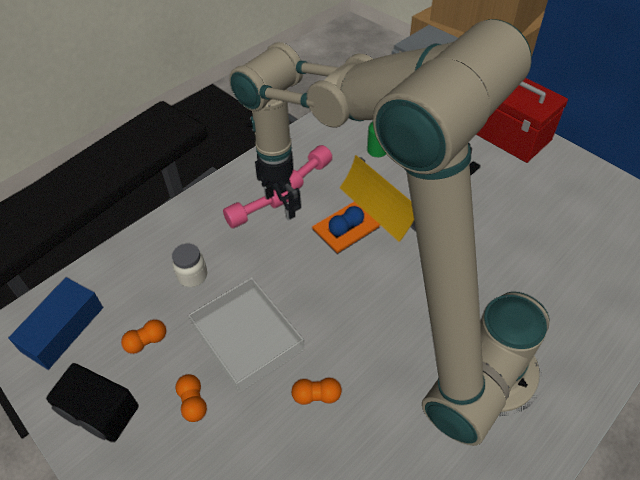

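View pics/t24.png

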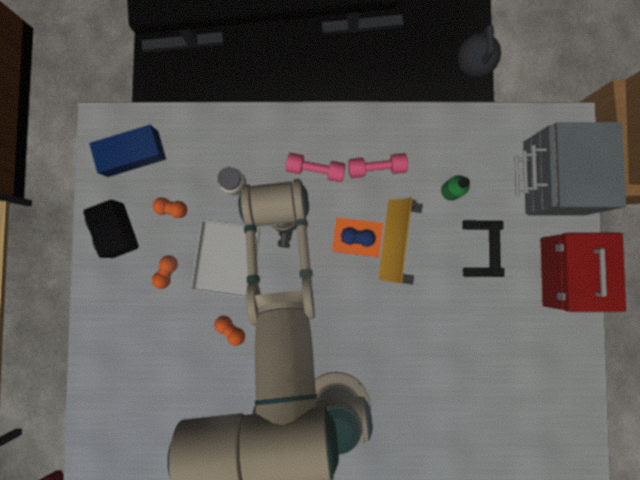

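The pictures show the blue peanut seated lengthwise in the slot (top px (358,237), side px (346,220)). The tub is empty at its old place and nothing else has moved. The arm is clear, so I hand in.

```bash
python3 -c "
from rig import *
print(sign_off())"
```

```text
the job is handed in; nothing more can be done
None
```

The job is done and handed in at about 32 s of the 70 s allowed. I pushed the rest square up the yellow fence until it stood leaning with its foot at the toe. I hooked it from behind and tipped it back, catching it with the front finger and lowering it until it lay flat, slot up. I then picked the blue peanut from the tub by its waist, set it lengthwise in the slot and let go.

**Last checks:**
- **Rest:** it lies flat with the slot up, centre about (0.529, −0.069).
- **Peanut:** its centre is within about 1–2 mm of the slot centre from the top view and about 6 mm from the side view. The side figure is rougher, because it treats the blob centre as lying at ball height.
- **Other objects:** the dumbbells, push-up handle, bottle, jar and tub look unmoved. The picture shifts were at most 0.6 px. The arm covered part of the tub and jar in the last top view, but both look unmoved in the side view.
- **Robot:** the gripper was clear and touching nothing.

**What went wrong on the way:** while I lowered the rest, the back fingertip pressed on the slotted face. The wrist force reached about 54 N, under the 120 N limit. As far as I can tell it was the fingertip and not the gripper's body, whose limit is 40 N. I lifted off and opened the jaws at once, and nothing else came of it.

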